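# Count a batch of cut plates on the bench scale

### The arm

A 6-joint arm with a two-finger parallel gripper is mounted at the origin on the work surface. World frame = base frame: x ahead of the robot, y to its left, z up, the work surface at z = 0. Lengths are in mm, angles in rad, forces in N, time in s.
With the tool pointing down it reaches from about 300 to 825 mm from the base axis. Payload 5.4 kg.
Tool frame: the origin (TCP) lies midway between the tips of the shut fingers; the grasp point (between the pads) lies 19 mm behind it (robot.hold_point_z is the distance from the TCP to the grasp point, in mm); z points along the fingers, y is the line along which they close (so a half turn about z gives the same grasp; the last joint's range is limited). The gripper opens to 92 mm and grips with 3 to 60 N. Pads are 20 mm wide; open, the fingers measure 128 mm over their backs; the gripper's body (75 mm by 189 mm) begins 69 mm behind the grasp point.
Start: joints at [1, 0.158, 1.597, -0, 1.386, -0.21], TCP at [202.997, 537.958, 214.601] pointing down, gripper open.
Joint ranges: [-2.91, 2.91], [-0.94, 2.29], [0.18, 2.7], [-1.29, 4.43], [0.17, 2.64], [-3, 3]. Speed limits (rad/s): [2.57, 2.57, 3.14, 3.14, 3.14, 3.14].

### API

Orientations are given as a unit quaternion [w, x, y, z].
In Python, from workcell import robot gives the robot as it stands. The module is installed in compiled form; this text tells all that it offers.
- The arm moves only by the tool drive_tool, never from a script. Its argument "increments" is a list of rows, each a list of 6 numbers: the shift along the tool's x, y, z in cm, then the turn, a rotation vector about the tool's x, y, z in rad. A call has 1 to 20 rows; each row shifts and turns the commanded pose from where the row before left it, along the tool's axes as they then stand; what a row does not reach is not made up. A row lasts 1/12 s, in which the tool goes at most 41.7 mm and 7.16 degrees, less where a joint would pass 70% of its speed; a pose out of reach is approached as far as the arm can. A call with a gripper value outside its range is refused whole. "jaw" is the opening, from 0 (shut) to 1 (fully open), set as the call begins (left out, the last holds). The fingers move at their own pace and stop on an object; the grip force is fixed at half the most. Time passes only in rows, so rows that do not move let the fingers close. It gives the time, the measured TCP pose, the force, the opening and the grip force at its end, in the units of the state.
- robot.state(): the state, without advancing time (a new reading comes with each control period).
- robot.snapshot(name): name is "scene" or "top" or "wrist"; returns a dict with "image" (400x640x3 uint8, red, green, blue), "vertical_fov" (degrees; the focal length in pixels is half the picture's height over the tangent of half this angle, whatever the lens; pixels are square), "cx", "cy" (the principal point, pixels), "rvec" (rotation vector, rad) and "tvec" (3), from world to camera coordinates, as OpenCV has them. Camera axes: x right, y down, z forward; pixel columns grow to the right and rows downward; lengths in mm; the calibration is good to about 2 mm. A picture is of the moment at which its call begins. There is no depth.
- robot.hand_in(): hands the job in; it is judged then, once.
The state is a dict: "time": time; "joints": joint angles; "joint_vel": joint speeds; "joint_torque": joint torques, N m; "position": TCP position; "orientation": TCP orientation; "wrist_force": force on the tool from outside, world axes, zero at the start; "moment": the same for the moment, N m; "gripper_width": finger opening in mm; "finger_force": force on a finger pad.
Only numpy, scipy, OpenCV 4.12 (cv2) and the standard library are available. Lean on these libraries where they do the work, as an engineer would, in place of code of your own. Each camera call takes 0.05 s, during which the arm holds its last target. There are 200 camera calls.

### The job

Count this batch of steel base plates on the bench scale: lay the plain plywood board flat in the middle of the empty pan and, with only the board on it, press the scale's left key to zero it. Gently stack every steel plate on the board in one square pile, centred on the board and in line with it, and when all are stacked and let go press the middle key to count them. Then set the wooden cover (the panel with the grip block) squarely on top of the pile and press the right key to finish; press keys fully and one at a time, leave the covered pile square on the scale and leave the other things on the bench alone.

Things in the scene. Friction and masses are not known exactly. Their poses are not given: they have to be found in the camera images.
- scale: grey bench counting scale standing on the bench, fixed, 280 x 200 mm; origin on the bench under its middle, x pointing away from the keys towards the pan, y to the left seen from the robot; its low key deck (45 mm above the bench) faces the robot, the pan lies behind it
- pan (a point): centre of the top face of the flat, rimless steel pan of the scale, 170 mm (scale's x) by 210 mm (scale's y), 75 mm above the bench
- board: plywood packing board 130 x 60 x 18 mm, 0.1 kg, the only wooden piece of that size; origin at the centre of its underside, x along its 130 mm length, z up; starts flat on the bench
- cover: wooden cover: a plywood panel 110 x 60 x 9 mm with a grip block 60 mm long (along x), 24 mm wide and 30 mm high standing on the middle of its top (39 mm high in all), 0.08 kg; origin at the centre of its underside, x along its 110 mm length, z up; starts flat on the bench
- plate1: steel base plate, a flat bar piece 110 x 60 x 12 mm, about 0.6 kg, with four dark marks of bolt holes on top; origin at the centre of its underside, x along its 110 mm length, z up. It starts flat on the bench; some of the four plates may be absent
- plate2: steel base plate, a flat bar piece 110 x 60 x 12 mm, about 0.6 kg, with four dark marks of bolt holes on top; origin at the centre of its underside, x along its 110 mm length, z up. It starts flat on the bench; some of the four plates may be absent
- plate3: steel base plate, a flat bar piece 110 x 60 x 12 mm, about 0.6 kg, with four dark marks of bolt holes on top; origin at the centre of its underside, x along its 110 mm length, z up. It starts flat on the bench; some of the four plates may be absent
- plate4: steel base plate, a flat bar piece 110 x 60 x 12 mm, about 0.6 kg, with four dark marks of bolt holes on top; origin at the centre of its underside, x along its 110 mm length, z up. It starts flat on the bench; some of the four plates may be absent
- left_key_top (a point): centre of the top of the left (+y) round grey key on the scale, 28 mm across, standing 18 mm above the key deck when released; the keys are 60 mm apart in a row; left and right as seen from the robot
- left_key (a joint): travel of the left key of the scale, m: 0 released, 0.006 fully down, counts as pressed beyond 0.004; a spring needing about 5 N returns it
- middle_key_top (a point): centre of the top of the middle round grey key on the scale, 28 mm across, standing 18 mm above the key deck when released; the keys are 60 mm apart in a row; left and right as seen from the robot
- middle_key (a joint): travel of the middle key of the scale, m: 0 released, 0.006 fully down, counts as pressed beyond 0.004; a spring needing about 5 N returns it
- right_key_top (a point): centre of the top of the right (-y) round grey key on the scale, 28 mm across, standing 18 mm above the key deck when released; the keys are 60 mm apart in a row; left and right as seen from the robot
- right_key (a joint): travel of the right key of the scale, m: 0 released, 0.006 fully down, counts as pressed beyond 0.004; a spring needing about 5 N returns it
- bar_stub: upright stub of round steel bar, 44 mm across, 45 mm high; origin at its underside; a bystander to leave alone
- wire_spool: copper wire spool standing upright, 52 mm across, 40 mm high; origin at its underside; a bystander to leave alone
- mug: white mug, 76 mm across, 90 mm high, handle at its +y side; origin at its underside; a bystander to leave alone
- spray_can: spray can, 64 mm across, 170 mm high; origin at its underside; a bystander to leave alone
- angle_iron: offcut of dark angle iron lying flat, 150 mm long (its x), 40 mm wide, 40 mm high; origin at its underside; a bystander to leave alone
- wrench: wrench lying flat, 180 mm long (its x); origin at its underside; a bystander to leave alone
- square: combination square lying flat, steel blade 260 mm long (its x) with a blue head 18 mm high; origin at its underside; a bystander to leave alone
Not all that is in view belongs to the job. Leave any green or purple look-alike of the plate4 alone.

How it is judged:
By the outcome, as a careful person would: the job done as asked, in the order asked, and still so for the second after the job is handed in, with the robot touching nothing.
Of plate1, plate2, plate3, plate4 only 3 to 4 are there at a start; the rules pass over those that are not, and their reading is None.
At some moment in a run one of cover may be knocked a few centimetres aside while the robot is not near it.
It also fails if it takes over 200 s, if anything falls off the work surface, if the arm or the gripper's body presses on something with over 40 N, if the wrist force passes 120 N, or if a joint passes its speed limit or range.

## Working session

There is one attempt and no reset: what is moved stays moved. The work goes in short steps, Python scripts to look and compute and a tool call to move; the robot and the scene stay as the last step left them, time stands still between calls to the robot, and variables do not carry over. Pictures are saved under pics/ and viewed, at most 14 in all, crops included, and the job is handed in when it is done.

Besides the shell and the picture viewer there is one more tool, called after ">>>" in YAML: its name, and indented under it one key for each argument. drive_tool: Moves the arm, as the interface text tells. Its arguments: {"type":"object","properties":{"increments":{"type":"array","items":{"type":"array","items":{"type":"number"}}},"jaw":{"type":"number"}},"required":["increments"]}

```bash
mkdir -p pics; cat > h.py <<'E'
import numpy as np, cv2
from workcell import robot
def snap(name,fn=None):
    s=robot.snapshot(name)
    im=s["image"]
    if fn: cv2.imwrite("pics/"+fn,cv2.cvtColor(im,cv2.COLOR_RGB2BGR))
    np.save("pics/%s.npy"%(fn or name),{k:s[k] for k in s},allow_pickle=True)
    return s
def load(fn): return np.load("pics/%s.npy"%fn,allow_pickle=True).item()
def cam(s):
    h=s["image"].shape[0]; f=h/2/np.tan(np.radians(s["vertical_fov"])/2)
    K=np.array([[f,0,s["cx"]],[0,f,s["cy"]],[0,0,1]])
    R=cv2.Rodrigues(np.array(s["rvec"],float))[0]; t=np.array(s["tvec"],float).ravel()
    return K,R,t
def ray(s,p):
    K,R,t=cam(s); d=R.T@np.linalg.inv(K)@np.array([p[0],p[1],1.]); return -R.T@t,d
def atz(s,p,z):
    o,d=ray(s,p); return o+d*(z-o[2])/d[2]
def proj(s,X):
    K,R,t=cam(s); q=(K@(R@np.atleast_2d(X).T+t[:,None])).T; return q[:,:2]/q[:,2:]
def tri(obs):
    A=np.zeros((3,3));b=np.zeros(3)
    for s,p in obs:
        o,d=ray(s,p); d/=np.linalg.norm(d); M=np.eye(3)-np.outer(d,d); A+=M;b+=M@o
    return np.linalg.solve(A,b)
E
python3 - <<'E'
from h import *
for n in("scene","top","wrist"):
    s=snap(n,n+"0.png"); K,R,t=cam(s); print(n,K[0,0],s["cx"],s["cy"],-R.T@t,R[2])
st=robot.state(); print(st)
E
```

```text
scene 464.1014505307979 310.305645475672 200.93641298384952 [1508.67499256 -207.75299296 1131.57268724] [-0.68042443  0.08973969 -0.72730282]
top 366.2510223358414 325.42616034821845 207.59862577862634 [ 385.62989858  -61.38518011 1158.64977468] [ 0.1349119  -0.00755115 -0.99082882]
wrist 344.2291740515405 323.0218064821117 197.9154285808762 [133.72389714 563.75667892 384.14722927] [ 0.24686176 -0.09366778 -0.96451315]
{'time': 0.15, 'joints': array([ 9.99912795e-01,  1.58876805e-01,  1.59792262e+00, -5.95491133e-05,
        1.38621421e+00, -2.10130381e-01]), 'joint_vel': array([ 0.00106531, -0.00231067, -0.00330134, -0.00063053, -0.00032565,
       -0.00086802]), 'joint_torque': array([ 2.77465633e-04, -3.85914052e+01, -3.22434461e+01,  7.02216988e-02,
        3.51037213e-02, -9.29585940e-05]), 'position': array([202.75003762, 537.55169546, 213.87073828]), 'orientation': array([-2.43391277e-04,  1.79394610e-01,  9.83776940e-01, -6.68141067e-04]), 'wrist_force': array([ 0.68698043, -1.29245222,  0.47529617]), 'moment': array([-0.01650768,  0.00077477, -0.01784931]), 'finger_force': 0.0, 'gripper_width': 92.07545050104844}
```

View pics/top0.png

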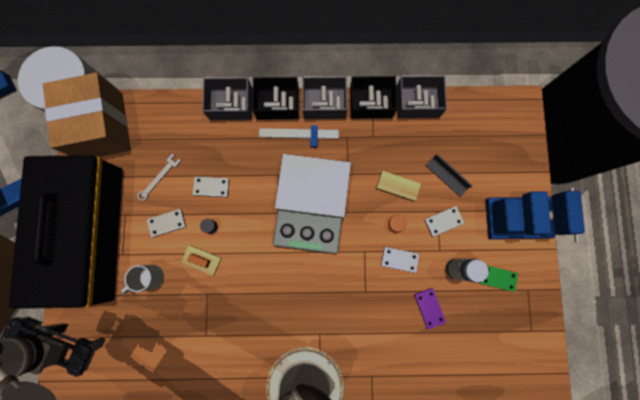

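View pics/scene0.png

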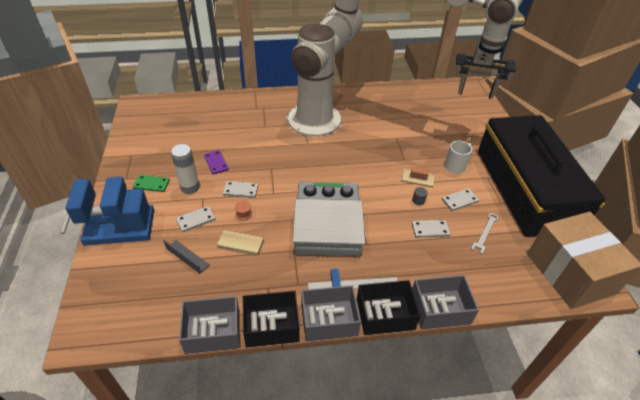

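The top view holds these candidates:
- **Steel plates:** px (211,187), (167,222), (401,260) and (445,221).
- **Look-alikes to leave:** green (500,278) and purple (430,308).
- **Board:** plain yellow piece at (399,185).
- **Cover:** panel with the grip block at (201,260).
- **Scale:** pan at (314,185), keys at (287,231), (307,233) and (327,236).

I'll locate them roughly now.

```bash
python3 - <<'E'
from h import *
t=load("top0.png"); s=load("scene0.png")
T=dict(p_a=(211,187),p_b=(167,222),p_c=(401,260),p_d=(445,221),board=(399,185),cover=(201,260),pan=(314,185),kL=(287,231),kM=(307,233),kR=(327,236),spool=(398,223),stub=(209,226),can=(478,270),mug=(140,278))
S=dict(p_a=(431,229),p_b=(460,199),p_c=(241,189),p_d=(196,218),board=(240,242),cover=(418,178),pan=(329,222),kL=(347,190),kM=(329,190),kR=(310,190),spool=(243,208))
for k in T:
    print(k,atz(t,T[k],12).round(), tri([(t,T[k]),(s,S[k])]).round() if k in S else '')
E
```

```text
p_a [612. 293.  12.] [614. 297.   3.]
p_b [502. 427.  12.] [502. 430.   9.]
p_c [ 375. -303.   12.] [ 375. -300.    7.]
p_d [ 495. -446.   12.] [ 495. -444.   10.]
board [ 612. -306.   12.] [ 612. -304.   14.]
cover [383. 317.  12.] [383. 320.   4.]
pan [615. -35.  12.] [604. -33.  66.]
kL [469.  51.  12.] [466.  48.  56.]
kM [462. -11.  12.] [460. -11.  56.]
kR [452. -74.  12.] [450. -72.  52.]
spool [ 490. -298.   12.] [ 489. -292.   33.]
stub [488. 295.  12.] 
can [ 341. -540.   12.] 
mug [330. 502.  12.]
```

>>> drive_tool:
  increments:
    - [0,0,-0.78,0,0,0.122]
    - [0,0,-0.78,0,0,0.122]
    - [0,0,-0.78,0,0,0.122]
    - [0,0,-0.78,0,0,0.122]
    - [0,0,-0.78,0,0,0.122]
    - [0,0,-0.78,0,0,0.122]
    - [0,0,-0.78,0,0,0.122]
    - [0,0,-0.78,0,0,0.122]
    - [0,0,-0.78,0,0,0.122]
    - [0,0,-0.78,0,0,0.122]
    - [0,0,-0.78,0,0,0.122]

```text
time: 1.07
position: [202.9, 537.8, 300.4]
orientation: [0.0, 0.754, 0.657, -0.0]
wrist_force: [-0.3, -0.3, 0.0]
gripper_width: 91.8
finger_force: 0.0
```

>>> drive_tool:
  increments:
    - [-1.5,1.2,0,0,0,0]
    - [-2.8,2.4,0,0,0,0]
    - [-2.8,2.4,0,0,0,0]
    - [-2.8,2.4,0,0,0,0]
    - [-2.8,2.4,0,0,0,0]
    - [-2.8,2.4,0,0,0,0]
    - [-2.8,2.4,0,0,0,0]
    - [-2.8,2.4,0,0,0,0]
    - [-2.8,2.4,0,0,0,0]
    - [-2.8,2.4,0,0,0,0]
    - [-2.8,2.4,0,0,0,0]
    - [-2.8,2.4,0,0,0,0]
    - [-2.8,2.4,0,0,0,0]
    - [-2.8,2.4,0,0,0,0]
    - [-2.8,2.4,0,0,0,0]
    - [-2.8,2.4,0,0,0,0]
    - [-2.8,2.4,0,0,0,0]
    - [-2.8,2.4,0,0,0,0]
    - [-1.5,1.2,0,0,0,0]
    - [0,0,0,0,0,0]

```text
time: 2.73
position: [565.7, -24.1, 299.2]
orientation: [-0.0, 0.754, 0.657, -0.001]
wrist_force: [0.3, -0.2, 0.1]
gripper_width: 92.1
finger_force: 0.0
```

```bash
cat >> h.py <<'E'
def pose():
    st=robot.state(); w,x,y,z=st["orientation"]
    from scipy.spatial.transform import Rotation as Q
    M=Q.from_quat([x,y,z,w]).as_matrix()
    return np.array(st["position"]),M
def yawof(M): return np.degrees(np.arctan2(M[1,0],M[0,0]))
def plan(xyz,yaw=None,n=None):
    "increments to reach: turn first (about tool z, rad), then shift in cm in the turned tool frame"
    p,M=pose(); y0=yawof(M); yaw=y0 if yaw is None else yaw
    turn=-(yaw-y0+180)%360-180
    turn=-((yaw-y0+180)%360-180)
    a=np.radians(yaw); c,s=np.cos(a),np.sin(a); d=np.array(xyz,float)-p
    sh=np.array([d[0]*c+d[1]*s, d[0]*s-d[1]*c, -d[2]])/10
    print("at",p.round(1),"yaw",round(y0,2),"tilt",np.degrees(np.arccos(-M[2,2])).round(2),"| turn rad",np.radians(turn).round(4),"shift cm",sh.round(3),"| t",round(robot.state()["time"],1))
    return sh
E
python3 - <<'E'
from h import *
s=snap("wrist","w1.png"); plan([560,-20,300],82.5); K,R,t=cam(s); p,M=pose()
print(M.T@(-R.T@t-p), (M.T@R.T).round(4))
E
```

```text
at [564.8 -21.9 299.5] yaw 82.28 tilt 0.1 | turn rad -0.0039 shift cm [ 0.13  -0.501 -0.053] | t 2.8
[  72.19350832    1.34623797 -170.06939956] [[-0.001  -0.9646 -0.2638]
 [ 1.     -0.0015  0.0015]
 [-0.0018 -0.2637  0.9646]]
```

View pics/w1.png

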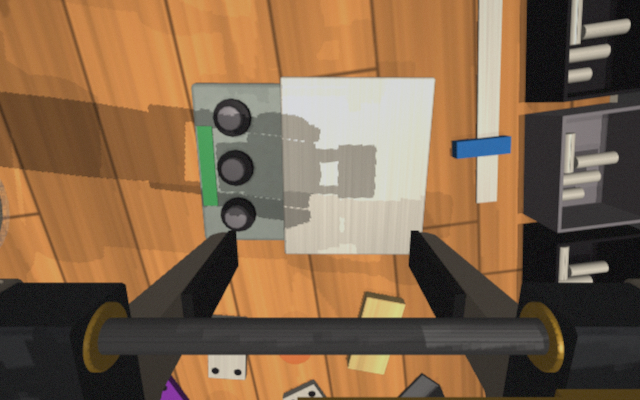

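Wrist view: pan corners near (281,78), (435,80), (286,254) and (424,253). The keys are at (233,115), (236,166) and (239,213), and the pan is empty. I'll take a second view on the way, then hover over the board.

>>> drive_tool:
  increments:
    - [-1,0.3,0,0,0,0]
    - [-2,0.7,0,0,0,0]
    - [-2,0.7,0,0,0,0]
    - [-1,0.3,0,0,0,0]
    - [0,0,0,0,0,0]
    - [0,0,0,0,0,0]

```text
time: 3.28
position: [576.3, -81.9, 300.4]
orientation: [-0.0, 0.752, 0.659, 0.0]
wrist_force: [-0.6, -0.4, -0.8]
gripper_width: 92.1
finger_force: 0.0
```

```bash
python3 - <<'E'
from h import *
s=snap("wrist","w2.png"); plan([612,-305,230],76)
E
```

```text
at [576.3 -81.5 300.5] yaw 82.48 tilt 0.04 | turn rad 0.1131 shift cm [-20.821   8.87    7.05 ] | t 3.3
```

>>> drive_tool:
  increments:
    - [-1.1,0.3,0.35,0,0,0]
    - [-2.3,0.6,0.7,0,0,0]
    - [-2.3,0.6,0.7,0,0,0]
    - [-2.3,0.6,0.7,0,0,0]
    - [-2.3,0.6,0.7,0,0,0]
    - [-2.3,0.6,0.7,0,0,0]
    - [-2.3,0.6,0.7,0,0,0]
    - [-2.3,0.6,0.7,0,0,0]
    - [-2.3,0.6,0.7,0,0,0]
    - [-1.1,0.3,0.7,0,0,0.11]
    - [0,0,0,0,0,0]
    - [0,0,0,0,0,0]

```text
time: 4.33
position: [602.6, -293.6, 233.1]
orientation: [-0.001, 0.787, 0.617, -0.0]
wrist_force: [-0.5, 0.2, -0.2]
gripper_width: 92.0
finger_force: 0.0
```

```bash
python3 - <<'E'
from h import *
s=snap("wrist","w3.png"); plan([612,-305,230],76)
E
```

```text
at [ 603.  -293.1  233.9] yaw 76.32 tilt 0.04 | turn rad 0.0055 shift cm [-0.934  1.159  0.393] | t 4.4
```

View pics/w3.png

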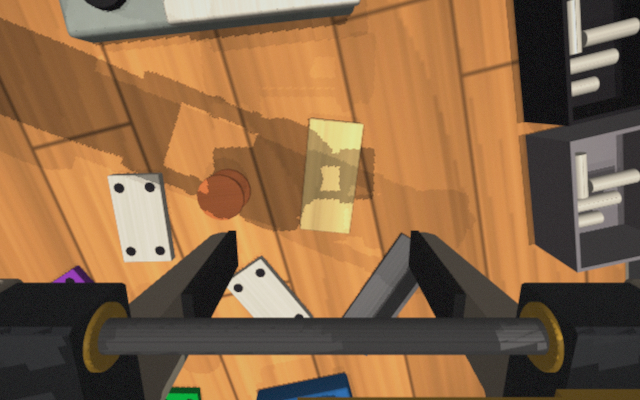

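Board corners: (311,118), (363,125), (350,234) and (301,229). Plate C corners: (108,176), (160,173), (173,261) and (125,262). The rust-coloured spool sits between them at (223,194).

```bash
cat >> h.py <<'E'
from scipy.optimize import least_squares
def rect(p,L,W):
    x,y,z,a=p; c,s=np.cos(a),np.sin(a)
    q=np.array([[L,W],[-L,W],[-L,-W],[L,-W]])/2.
    return np.c_[x+q[:,0]*c-q[:,1]*s, y+q[:,0]*s+q[:,1]*c, np.full(4,z)]
def subpix(s,c,w=4):
    g=cv2.cvtColor(s["image"],cv2.COLOR_RGB2GRAY); c0=np.float32(c).reshape(-1,1,2)
    r=cv2.cornerSubPix(g,c0.copy(),(w,w),(-1,-1),(3,40,.01)).reshape(-1,2)
    bad=np.linalg.norm(r-c0.reshape(-1,2),axis=1)>w; r[bad]=c0.reshape(-1,2)[bad]; return r
def edgefit(views,p0,L,W,fixz=None,rng=7,pts=14):
    "fit top rectangle by strongest gradient along edge normals in each view"
    p=np.array(p0,float)
    grays=[cv2.GaussianBlur(cv2.cvtColor(s["image"],cv2.COLOR_RGB2Lab).astype(np.float32),(0,0),.8) for s in views]
    for it in range(4):
        r=max(2.5,rng/(it+1)); obs=[]
        for k,(s,g) in enumerate(zip(views,grays)):
            C=rect(p,L,W)
            for i in range(4):
                A,B=C[i],C[(i+1)%4]
                for u in np.linspace(.08,.92,pts):
                    X=A+(B-A)*u; a,b=proj(s,[X,X+(B-A)*.01]); t=(b-a)/np.linalg.norm(b-a); n=np.array([-t[1],t[0]])
                    o=np.arange(-r,r+.01,.25); q=(a+o[:,None]*n).astype(np.float32)
                    if q.min()<1 or q[:,0].max()>638 or q[:,1].max()>398: continue
                    v=cv2.remap(g,q[:,0].reshape(1,-1),q[:,1].reshape(1,-1),cv2.INTER_LINEAR)[0]
                    d=np.linalg.norm(v[4:]-v[:-4],axis=1); j=d.argmax()
                    if d[j]<12: continue
                    obs.append((k,i,u,a+n*o[j+2],n))
        def res(pp):
            if fixz is not None: pp=np.r_[pp[:2],fixz,pp[3]]
            C=rect(pp,L,W); out=[]
            for k,s in enumerate(views):
                O=[q for q in obs if q[0]==k]
                if not O: continue
                X=np.array([C[i]+(C[(i+1)%4]-C[i])*u for _,i,u,_,_ in O]); P=proj(s,X)
                out.append(np.sum((P-np.array([q[3] for q in O]))*np.array([q[4] for q in O]),1))
            return np.concatenate(out)
        f=least_squares(res,p,loss="soft_l1",f_scale=.5); p=f.x
        if fixz is not None: p[2]=fixz
    rr=np.abs(res(p)); return p,(len(rr),np.median(rr).round(2),np.percentile(rr,80).round(2))
def cfit(obs,p0,L,W):
    f=least_squares(lambda p:np.concatenate([(proj(s,rect(p,L,W))-c).ravel() for s,c in obs]),p0); return f.x,np.abs(f.fun).max()
def pr(n,p,i=""): print(n,np.round(p[:3],1),"yaw",np.degrees(p[3]).round(2),i)
E
python3 - <<'E'
from h import *
w1,w2,w3,t=[load(k) for k in("w1.png","w2.png","w3.png","top0.png")]
# rect order: (+L,+W),(-L,+W),(-L,-W),(+L,-W); x~+y image up -> +W = -xworld = left
bc=[(311,118),(301,229),(350,234),(363,125)]
p,e=cfit([(w3,bc)],[612,-305,18,1.33],130,60); pr("board c",p,e)
for nm,v in(("w3",[w3]),("w3+top",[w3,t]),("w2w3",[w2,w3]),("w2w3t",[w2,w3,t])): pr("board "+nm,*edgefit(v,p,130,60))
pc=[(108,176),(125,262),(173,261),(160,173)]
p,e=cfit([(w3,pc)],[375,-303,12,1.6],110,60); pr("pc c",p,e)
for v in([w3],[w3,t]): pr("plateC",*edgefit(v,p,110,60))
pc=[(281,78),(286,254),(424,253),(435,80)]
p,e=cfit([(w1,pc)],[600,-33,75,1.44],210,170); pr("pan c",p,e)
for v in([w1],[w1,t],[w2],[w1,w2],[w1,w2,t]): pr("pan",*edgefit(v,p,210,170))
for nm,c in(("L",(233,117)),("M",(236,166)),("R",(239,213))):
    print(nm,atz(w1,c,63).round(1))
E
```

```text
board c [ 609.9 -304.8   12.5] yaw 70.54 1.0597778852497868
board w3 [ 608.8 -304.2   11.1] yaw 70.37 (54, np.float64(0.25), np.float64(0.5))
board w3+top [ 609.2 -304.    12.7] yaw 70.42 (109, np.float64(0.33), np.float64(0.74))
board w2w3 [ 609.1 -303.9   14. ] yaw 70.16 (88, np.float64(0.33), np.float64(0.67))
board w2w3t [ 609.3 -303.9   14.2] yaw 70.35 (143, np.float64(0.34), np.float64(0.73))
pc c [ 377.7 -299.7   11.8] yaw 77.98 0.7809363523920183
plateC [ 373.5 -300.     8.2] yaw 78.02 (56, np.float64(0.21), np.float64(0.29))
plateC [ 376.  -299.4   11.8] yaw 78.12 (112, np.float64(0.28), np.float64(0.54))
pan c [604.6 -33.3  68.8] yaw 82.41 2.2027264826255077
pan [603.1 -32.   69.2] yaw 82.05 (51, np.float64(0.03), np.float64(0.27))
pan [603.3 -32.1  69.1] yaw 82.04 (107, np.float64(0.23), np.float64(0.5))
pan [603.  -31.7  69.2] yaw 81.9 (56, np.float64(0.25), np.float64(0.48))
pan [603.  -31.9  69.5] yaw 81.96 (108, np.float64(0.25), np.float64(0.47))
pan [603.1 -31.9  69.5] yaw 81.96 (164, np.float64(0.25), np.float64(0.5))
L [471.6  48.9  63. ]
M [463.5  -7.5  63. ]
R [455.3 -65.8  63. ]
```

```bash
python3 - <<'E'
from h import *
w1,w2,w3,t=[load(k) for k in("w1.png","w2.png","w3.png","top0.png")]
p=[609,-304,18,np.radians(70.3)]
for v in([w3],[w2,w3],[w2,w3,t]): q,e=edgefit(v,p,130,60,fixz=18); pr("board",q,e)
for v in([w1],[w2],[w1,w2,t]): r,e=edgefit(v,[603,-32,75,1.43],210,170,fixz=75); pr("pan",r,e)
plan([608.8,-304.0,4],70.3)
E
```

```text
board [ 609. -303.   18.] yaw 70.66 (54, np.float64(0.78), np.float64(1.13))
board [ 609.  -302.8   18. ] yaw 70.57 (88, np.float64(0.63), np.float64(0.97))
board [ 609.2 -303.    18. ] yaw 70.58 (143, np.float64(0.5), np.float64(1.0))
pan [602.2 -31.5  75. ] yaw 81.78 (50, np.float64(1.25), np.float64(1.55))
pan [602.6 -32.2  75. ] yaw 82.04 (56, np.float64(1.21), np.float64(1.53))
pan [603. -32.  75.] yaw 82.01 (164, np.float64(0.76), np.float64(1.51))
at [ 603.  -293.1  233.9] yaw 76.32 tilt 0.04 | turn rad 0.105 shift cm [-0.828  0.911 22.993] | t 4.4
```

>>> drive_tool:
  increments:
    - [-0.4,0.4,1,0,0,0.053]
    - [-0.4,0.5,2,0,0,0.053]
    - [0,0,2.5,0,0,0]
    - [0,0,2.5,0,0,0]
    - [0,0,2.5,0,0,0]
    - [0,0,2.5,0,0,0]
    - [0,0,2.5,0,0,0]
    - [0,0,2,0,0,0]
    - [0,0,1.5,0,0,0]
    - [0,0,1,0,0,0]
    - [0,0,0.8,0,0,0]
    - [0,0,0.2,0,0,0]
    - [0,0,0,0,0,0]
    - [0,0,0,0,0,0]

```text
time: 5.55
position: [610.3, -304.6, 25.2]
orientation: [0.001, 0.819, 0.574, 0.0]
wrist_force: [-1.0, 0.8, 0.8]
gripper_width: 92.3
finger_force: 0.0
```

```bash
python3 - <<'E'
from h import *
plan([609.1,-303.5,4],70.4)
E
```

```text
at [ 610.3 -304.6   25.2] yaw 70.08 tilt 0.12 | turn rad -0.0056 shift cm [ 0.058 -0.153  2.122] | t 5.5
```

>>> drive_tool:
  increments:
    - [0.05,-0.1,1,0,0,-0.005]
    - [0,0,0.7,0,0,0]
    - [0,0,0.3,0,0,0]
    - [0,0,0.1,0,0,0]
    - [0,0,0,0,0,0]

```text
time: 5.97
position: [608.4, -303.0, 2.2]
orientation: [-0.001, 0.817, 0.576, -0.0]
wrist_force: [-0.2, 1.1, -0.2]
gripper_width: 92.1
finger_force: 0.0
```

>>> drive_tool:
  increments:
    - [0,0,0,0,0,0]
    - [0,0,0,0,0,0]
    - [0,0,0,0,0,0]
    - [0,0,0,0,0,0]
    - [0,0,0,0,0,0]
    - [0,0,0,0,0,0]
    - [0,0,0,0,0,0]
    - [0,0,0,0,0,0]
  jaw: 0.3

```text
time: 6.63
position: [608.8, -303.3, 3.1]
orientation: [0.0, 0.817, 0.576, 0.0]
wrist_force: [-0.3, -0.4, 0.9]
gripper_width: 60.0
finger_force: 30.0
```

```bash
python3 - <<'E'
from h import *
plan([603,-32,200],82)
E
```

```text
at [ 608.8 -303.3    3.1] yaw 70.35 tilt 0.01 | turn rad -0.2034 shift cm [ 26.786  -4.355 -19.691] | t 6.6
```

>>> drive_tool:
  increments:
    - [0,0,-0.5,0,0,0]
    - [0,0,-1.5,0,0,0]
    - [0,0,-2.5,0,0,0]
    - [0,0,-2.5,0,0,0]
    - [0,0,-2.5,0,0,0]
    - [0,0,-1.5,0,0,-0.1]
    - [0,0,-1,0,0,-0.103]
    - [1,-0.15,0,0,0,0]
    - [2,-0.3,0,0,0,0]
    - [2.8,-0.5,0,0,0,0]
    - [2.8,-0.5,0,0,0,0]
    - [2.8,-0.5,0,0,0,0]
    - [2.8,-0.5,0,0,0,0]
    - [2.8,-0.5,0,0,0,0]
    - [2.8,-0.5,0,0,0,0]
    - [2.8,-0.4,0,0,0,0]
    - [2.2,-0.4,0,0,0,0]
    - [1.2,-0.1,0,0,0,0]
    - [0.8,0,0,0,0,0]
    - [0,0,0,0,0,0]

```text
time: 8.3
position: [603.0, -30.5, 122.8]
orientation: [-0.0, 0.755, 0.656, -0.0]
wrist_force: [-0.0, -0.8, -0.9]
gripper_width: 59.2
finger_force: 30.0
```

```bash
python3 - <<'E'
from h import *
plan([603,-32,78],82); s=snap("top","t1.png")
E
```

```text
at [603.  -30.5 122.8] yaw 82.0 tilt 0.02 | turn rad -0.0 shift cm [-0.151  0.023  4.476] | t 8.3
```

>>> drive_tool:
  increments:
    - [-0.1,0,0.5,0,0,0]
    - [0,0,1,0,0,0]
    - [0,0,1,0,0,0]
    - [0,0,0.8,0,0,0]
    - [0,0,0.5,0,0,0]
    - [0,0,0.3,0,0,0]
    - [0,0,0.1,0,0,0]
    - [0,0,0,0,0,0]
    - [0,0,0,0,0,0]

```text
time: 9.1
position: [603.3, -32.9, 81.3]
orientation: [0.0, 0.755, 0.656, 0.0]
wrist_force: [-0.2, 0.4, -1.0]
gripper_width: 59.5
finger_force: 30.0
```

>>> drive_tool:
  increments:
    - [0,0,0.1,0,0,0]
    - [0,0,0,0,0,0]
    - [0,0,0.1,0,0,0]
    - [0,0,0,0,0,0]

```text
time: 9.43
position: [603.0, -32.8, 78.9]
orientation: [0.0, 0.755, 0.656, 0.0]
wrist_force: [0.5, 0.4, -1.8]
gripper_width: 59.6
finger_force: 30.0
```

>>> drive_tool:
  increments:
    - [0,0,0.1,0,0,0]
    - [0,0,0,0,0,0]
    - [0,0,0,0,0,0]

```text
time: 9.68
position: [603.2, -32.8, 78.1]
orientation: [0.0, 0.755, 0.656, 0.0]
wrist_force: [0.0, 0.0, -0.1]
gripper_width: 59.6
finger_force: 30.0
```

>>> drive_tool:
  increments:
    - [0,0,0.1,0,0,0]
    - [0,0,0,0,0,0]
    - [0,0,0,0,0,0]

```text
time: 9.93
position: [603.1, -32.8, 78.1]
orientation: [0.0, 0.755, 0.656, 0.0]
wrist_force: [-2.2, 0.9, 6.7]
gripper_width: 59.8
finger_force: 30.0
```

>>> drive_tool:
  increments:
    - [0,0,0.1,0,0,0]
    - [0,0,0,0,0,0]
    - [0,0,0,0,0,0]

```text
time: 10.18
position: [603.2, -32.8, 78.1]
orientation: [0.0, 0.755, 0.656, -0.0]
wrist_force: [-6.9, 0.4, 11.9]
gripper_width: 59.8
finger_force: 30.0
```

Contact at TCP z 78.1 puts the pan at 75 mm. I'll ease the load, release, rise, and look.

>>> drive_tool:
  increments:
    - [0,0,-0.15,0,0,0]
    - [0,0,0,0,0,0]

```text
time: 10.35
position: [603.3, -32.8, 78.1]
orientation: [0.0, 0.755, 0.656, 0.0]
wrist_force: [-1.3, 0.5, 5.2]
gripper_width: 60.0
finger_force: 30.0
```

>>> drive_tool:
  increments:
    - [0,0,0,0,0,0]
    - [0,0,0,0,0,0]
    - [0,0,0,0,0,0]
    - [0,0,0,0,0,0]
    - [0,0,0,0,0,0]
    - [0,0,0,0,0,0]
    - [0,0,-0.5,0,0,0]
    - [0,0,-1.5,0,0,0]
    - [0,0,-3,0,0,0]
    - [0,0,-3,0,0,0]
    - [0,0,-3,0,0,0]
    - [0,0,-3,0,0,0]
    - [0,0,-3,0,0,0]
    - [0,0,-2,0,0,0]
    - [0,0,0,0,0,0]
    - [0,0,0,0,0,0]
  jaw: 1

```text
time: 11.68
position: [603.6, -32.9, 268.8]
orientation: [0.001, 0.755, 0.656, 0.001]
wrist_force: [0.5, -0.3, -0.5]
gripper_width: 92.0
finger_force: 0.0
```

```bash
python3 - <<'E'
from h import *
w=snap("wrist","w4.png"); plan([463.5,-8,100],172)
for z in(None,75): pr("pan",*edgefit([w],[603,-32,75 if z else 70,np.radians(82)],210,170,fixz=z))
for z in(None,93): pr("board",*edgefit([w],[603,-32,93 if z else 90,np.radians(82)],130,60,fixz=z))
E
```

```text
at [602.7 -32.7 266.8] yaw 81.98 tilt 0.04 | turn rad -1.5711 shift cm [14.125  0.506 16.677] | t 11.7
pan [602.3 -32.1  69.4] yaw 82.04 (54, np.float64(0.2), np.float64(0.48))
pan [601.8 -31.9  75. ] yaw 81.98 (54, np.float64(1.22), np.float64(1.98))
board [603.1 -31.7  93.4] yaw 81.66 (34, np.float64(0.35), np.float64(0.52))
board [603.5 -31.8  93. ] yaw 81.89 (33, np.float64(0.32), np.float64(0.63))
```

View pics/w4.png

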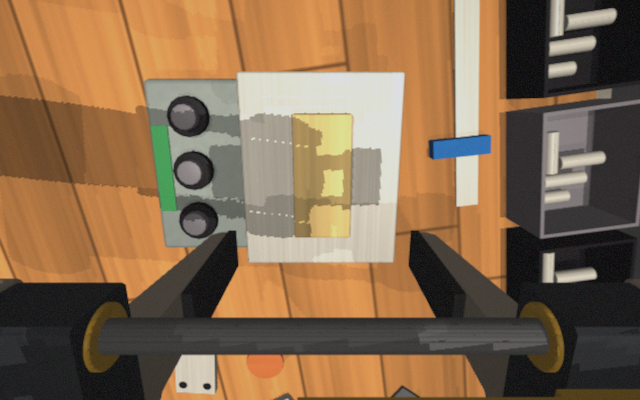

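The board lies centred and in line on the pan. Key caps in this view are near (188,115), (194,170) and (198,220).

```bash
python3 - <<'E'
from h import *
w1,w4=load("w1.png"),load("w4.png")
for nm,s,cs in(("w1",w1,[(233,117),(236,166),(239,213)]),("w4",w4,[(188,115),(194,170),(198,220)])):
    g=cv2.cvtColor(s["image"],cv2.COLOR_RGB2GRAY)
    for c in cs:
        x,y=c; m=np.zeros_like(g); b=((g<95).astype(np.uint8)); k=np.zeros_like(g); cv2.circle(k,c,26,1,-1)
        n,l,stt,ce=cv2.connectedComponentsWithStats(cv2.morphologyEx(b*k,cv2.MORPH_OPEN,np.ones((3,3))))
        cap=g[y-5:y+6,x-5:x+6].mean()
        h=cv2.HoughCircles(cv2.resize(g[y-30:y+30,x-30:x+30],None,fx=4,fy=4,interpolation=2),cv2.HOUGH_GRADIENT,1,200,param1=80,param2=12,minRadius=35,maxRadius=75)
        hc=h[0,0]/4+np.array([x-30,y-30,0]) if h is not None else None
        print(nm,c,cap,hc, atz(s,hc[:2],63).round(1),atz(s,hc[:2],57).round(1))
big=np.hstack([cv2.resize(w4["image"][90:245,150:250],None,fx=3.8,fy=3.8),cv2.resize(w1["image"][90:245,185:285],None,fx=3.8,fy=3.8)])
cv2.imwrite("pics/keys.png",big[:,:,::-1])
E
```

```text
w1 (233, 117) 109.47107438016529 [232.125      117.625       18.60000038] [470.4  48.4  63. ] [468.9  48.4  57. ]
w1 (236, 166) 92.33884297520662 [235.375      167.375       18.04999924] [462.4  -9.   63. ] [460.8  -9.9  57. ]
w1 (239, 213) 90.72727272727273 [238.375      214.125       17.14999962] [454.3 -67.1  63. ] [452.5 -68.9  57. ]
w4 (188, 115) 103.08264462809917 [190.625      117.625       18.60000038] [473.9  46.   63. ] [471.7  46.1  57. ]
w4 (194, 170) 143.58677685950414 [195.625      171.125       18.04999924] [465.6 -11.1  63. ] [463.2 -11.9  57. ]
w4 (198, 220) 105.52066115702479 [198.375      219.625       18.60000038] [455.4 -66.9  63. ] [452.8 -68.6  57. ]
```

View pics/keys.png

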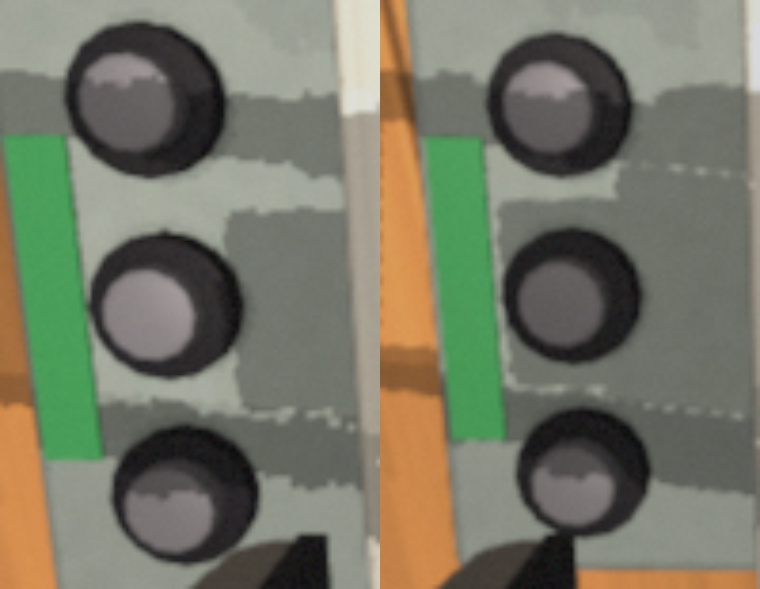

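The light caps are the key tops. In w4 they sit at (183.4,116.8), (189.2,172.6) and (194.5,224.2). In w1 they sit at (229,117.6), (232.6,170.3) and (235.3,218.2).

```bash
python3 - <<'E'
from h import *
w1,w4=load("w1.png"),load("w4.png")
for n,a,b in(("L",(183.4,116.8),(229,117.6)),("M",(189.2,172.6),(232.6,170.3)),("R",(194.5,224.2),(235.3,218.2))):
    print(n,[atz(s,c,z).round(1)[:2] for s,c in((w4,a),(w1,b)) for z in(63,58)],tri([(w4,a),(w1,b)]).round(1))
plan([465,46,100],172)
E
```

```text
L [array([466.5,  47.9]), array([464.5,  48. ]), array([466.9,  48.9]), array([465.5,  48.9])] [467.2  48.4  64.5]
M [array([458.1, -11.7]), array([456.1, -12.4]), array([458.4, -12. ]), array([457. , -12.8])] [459.3 -11.5  65.8]
R [array([449.6, -71.7]), array([447.5, -73.2]), array([449.4, -71.8]), array([447.9, -73.3])] [448.9 -72.2  61.4]
at [602.7 -32.7 266.8] yaw 81.98 tilt 0.04 | turn rad -1.5711 shift cm [14.728  5.874 16.677] | t 11.7
```

>>> drive_tool:
  increments:
    - [0.2,-0.6,0.4,0,0,0]
    - [0.5,-1.3,1.4,0,0,0]
    - [0.5,-1.3,1.4,0,0,0]
    - [0.6,-1.3,1.4,0,0,0]
    - [0.6,-1.3,1.4,0,0,0]
    - [0.6,-1.3,1.4,0,0,0]
    - [0.6,-1.3,1.4,0,0,0]
    - [0.6,-1.3,1.4,0,0,0]
    - [0.6,-1.3,1.4,0,0,0]
    - [0.6,-1.3,1.4,0,0,0]
    - [0.6,-1.3,1.4,0,0,0]
    - [0.1,-1,1.4,0,0,0]
    - [0,0,0.9,0,0,0]
    - [0,0,0,0,0,0]
    - [0,0,0,0,0,0]
    - [0,0,0,0,0,0]
  jaw: 0

```text
time: 13.07
position: [467.7, 47.7, 100.8]
orientation: [0.0, 0.755, 0.656, 0.0]
wrist_force: [-0.3, -0.8, -1.0]
gripper_width: 0.5
finger_force: 0.0
```

```bash
python3 - <<'E'
from h import *
plan([466.8,48.4,57],82)
E
```

```text
at [467.7  47.7 100.8] yaw 81.96 tilt 0.05 | turn rad -0.0007 shift cm [ 0.057 -0.097  4.385] | t 13.1
```

>>> drive_tool:
  increments:
    - [0,-0.1,1,0,0,0]
    - [0,0,1,0,0,0]
    - [0,0,1,0,0,0]
    - [0,0,0.5,0,0,0]
    - [0,0,0.2,0,0,0]
    - [0,0,0.2,0,0,0]
    - [0,0,0.2,0,0,0]
    - [0,0,0.2,0,0,0]
    - [0,0,0.1,0,0,0]
    - [0,0,0,0,0,0]
    - [0,0,0,0,0,0]

```text
time: 13.98
position: [465.6, 48.1, 60.8]
orientation: [-0.001, 0.754, 0.656, -0.002]
wrist_force: [-19.0, 0.8, 41.4]
gripper_width: 0.4
finger_force: 20.7
```

```bash
python3 - <<'E'
from h import *
s=snap("scene","s2.png");w=snap("wrist","w5.png"); st=robot.state(); print(st["position"],st["wrist_force"],st["moment"])
a=cv2.resize(s["image"][140:260,270:390],(480,480),interpolation=2); b=cv2.resize(w["image"][60:320,200:460],(320,320))
b=np.vstack([b,np.zeros((160,320,3),np.uint8)])
cv2.imwrite("pics/press.png",np.hstack([a,b])[:,:,::-1])
E
```

```text
[465.57550001  48.11298705  60.73670544] [-20.63807479   0.77323028  41.56220747] [0.12470853 3.93709928 0.01963188]
```

View pics/press.png

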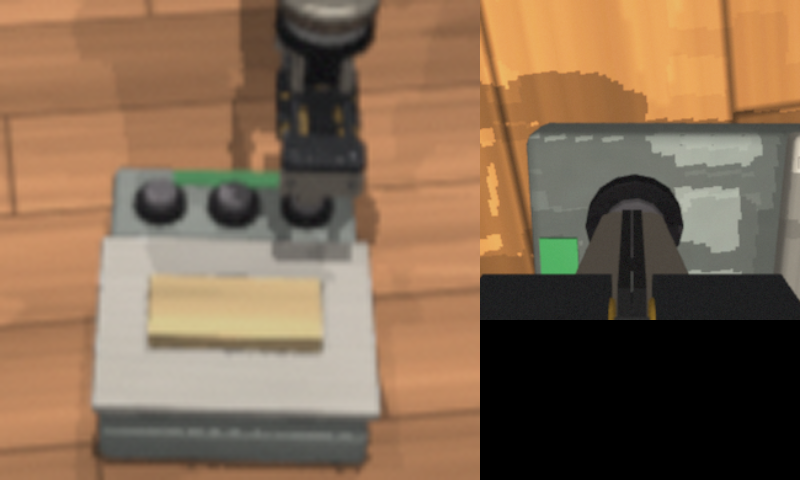

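The fingers look centred, but they stop solidly at z 60.7. The force profile on the way up will show whether the key bottomed or the shut fingers ride on the dark collar.

>>> drive_tool:
  increments:
    - [0,0,-0.3,0,0,0]
    - [0,0,0,0,0,0]
    - [0,0,0,0,0,0]

```text
time: 14.33
position: [466.5, 48.1, 61.2]
orientation: [0.0, 0.755, 0.656, 0.0]
wrist_force: [-5.5, 0.4, 14.4]
gripper_width: 0.6
finger_force: 7.0
```

>>> drive_tool:
  increments:
    - [0,0,-0.1,0,0,0]
    - [0,0,0,0,0,0]
    - [0,0,0,0,0,0]

```text
time: 14.58
position: [466.5, 48.1, 61.3]
orientation: [0.0, 0.755, 0.656, 0.0]
wrist_force: [-1.3, 0.7, 7.5]
gripper_width: 0.6
finger_force: 3.5
```

>>> drive_tool:
  increments:
    - [0,0,-0.15,0,0,0]
    - [0,0,0,0,0,0]
    - [0,0,0,0,0,0]

```text
time: 14.83
position: [466.4, 48.1, 62.4]
orientation: [0.0, 0.755, 0.656, 0.0]
wrist_force: [-1.0, -1.2, 3.5]
gripper_width: 0.5
finger_force: 2.1
```

>>> drive_tool:
  increments:
    - [0,0,-0.15,0,0,0]
    - [0,0,0,0,0,0]
    - [0,0,0,0,0,0]

```text
time: 15.08
position: [466.4, 48.1, 63.6]
orientation: [0.0, 0.755, 0.656, 0.0]
wrist_force: [0.6, 0.3, 4.1]
gripper_width: 0.5
finger_force: 1.7
```

>>> drive_tool:
  increments:
    - [0,0,-0.15,0,0,0]
    - [0,0,0,0,0,0]
    - [0,0,0,0,0,0]

```text
time: 15.33
position: [466.3, 48.1, 65.1]
orientation: [0.0, 0.755, 0.656, 0.0]
wrist_force: [2.2, 0.1, 1.7]
gripper_width: 0.9
finger_force: 1.3
```

>>> drive_tool:
  increments:
    - [0,0,-0.15,0,0,0]
    - [0,0,0,0,0,0]
    - [0,0,0,0,0,0]

```text
time: 15.58
position: [465.8, 48.1, 66.3]
orientation: [-0.0, 0.755, 0.656, -0.0]
wrist_force: [2.3, 1.0, 1.8]
gripper_width: 0.6
finger_force: 1.0
```

>>> drive_tool:
  increments:
    - [0,0,-0.2,0,0,0]
    - [0,0,0,0,0,0]
    - [0,0,0,0,0,0]

```text
time: 15.83
position: [465.1, 48.2, 67.9]
orientation: [-0.001, 0.755, 0.656, -0.001]
wrist_force: [-0.1, -0.0, 0.3]
gripper_width: 0.1
finger_force: 0.0
```

Contact ran from about z 67 to 61, a full 6 mm travel with the soft spring and then the stop. The left key was fully pressed. Next is plate C.

>>> drive_tool:
  increments:
    - [0,0,-2,0,0,0.07]
    - [-0.5,0,-2.5,0,0,0]
    - [-2,-0.1,-2.2,0,0,0]
    - [-2.8,-0.1,-2,0,0,0]
    - [-2.8,-0.1,-2,0,0,0]
    - [-2.8,-0.1,-2,0,0,0]
    - [-2.8,-0.1,-1,0,0,0]
    - [-2.8,-0.1,0,0,0,0]
    - [-2.8,-0.1,0,0,0,0]
    - [-2.8,-0.1,0,0,0,0]
    - [-2.8,-0.1,0,0,0,0]
    - [-2.8,-0.1,0,0,0,0]
    - [-2.8,-0.1,0,0,0,0]
    - [-2.6,-0.2,0,0,0,0]
    - [-1.8,-0.2,0,0,0,0]
    - [-0.8,0,0,0,0,0]
    - [0,0,0,0,0,0]
    - [0,0,0,0,0,0]
  jaw: 1

```text
time: 17.33
position: [376.8, -297.2, 205.0]
orientation: [-0.001, 0.777, 0.629, 0.0]
wrist_force: [0.8, -0.1, 0.4]
gripper_width: 91.8
finger_force: 0.0
```

```bash
python3 - <<'E'
from h import *
w=snap("wrist","w6.png"); t=load("top0.png")
for v in([w],[w,t]):
  for z in(None,12): p,e=edgefit(v,[376,-299.5,10 if z is None else z,np.radians(78.1)],110,60,fixz=z); pr("C",p,e)
for z in(None,12): q,e=edgefit([w],[495,-445,12,np.radians(110)],110,60,fixz=z,rng=12); pr("D",q,e)
plan([p[0],p[1],2.5],np.degrees(p[3]))
E
```

```text
C [ 375.1 -300.     7.2] yaw 77.91 (56, np.float64(0.02), np.float64(0.27))
C [ 375.4 -299.1   12. ] yaw 77.87 (56, np.float64(0.56), np.float64(0.75))
C [ 375.2 -300.1    7.4] yaw 77.99 (112, np.float64(0.25), np.float64(0.51))
C [ 375.6 -299.2   12. ] yaw 78.07 (112, np.float64(0.51), np.float64(0.74))
D [ 489.3 -441.5   11.9] yaw 106.53 (33, np.float64(0.5), np.float64(1.62))
D [ 489.3 -441.2   12. ] yaw 106.38 (33, np.float64(0.41), np.float64(1.6))
at [ 377.  -296.8  205.1] yaw 78.0 tilt 0.07 | turn rad -0.0013 shift cm [-0.264 -0.083 20.258] | t 17.4
```

View pics/w6.png

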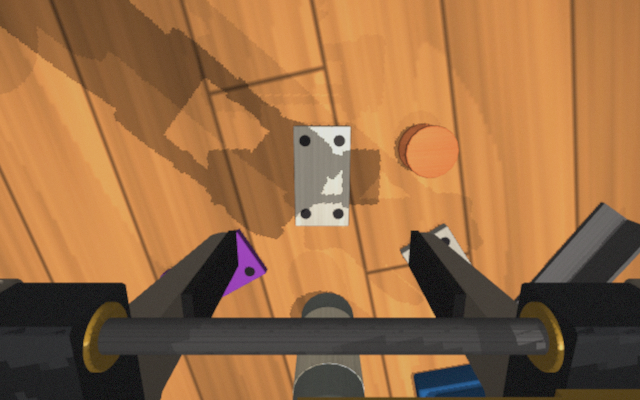

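```bash
python3 - <<'E'
from h import *
w=load("w6.png")
for c in((267,268),(237,231)): 
    X=atz(w,c,8); d=X[:2]-np.array([375.5,-299.4]); a=np.radians(78); print(X.round(), "tool x,y",d@[np.cos(a),np.sin(a)],d@[np.sin(a),-np.cos(a)])
E
```

```text
[ 290. -392.    8.] tool x,y -108.19000504641322 -64.30628163199064
[ 268. -340.    8.] tool x,y -62.11354910945225 -96.38733904031145
```

>>> drive_tool:
  increments:
    - [-0.1,-0.1,1.2,0,0,0]
    - [-0.15,0,2.5,0,0,0]
    - [0,0,3,0,0,0]
    - [0,0,3,0,0,0]
    - [0,0,3,0,0,0]
    - [0,0,2.5,0,0,0]
    - [0,0,2,0,0,0]
    - [0,0,1.3,0,0,0]
    - [0,0,0.8,0,0,0]
    - [0,0,0.5,0,0,0]
    - [0,0,0.3,0,0,0]
    - [0,0,0.1,0,0,0]
    - [0,0,0,0,0,0]

```text
time: 18.47
position: [375.7, -300.5, 3.9]
orientation: [0.001, 0.777, 0.629, -0.0]
wrist_force: [0.4, -0.6, 0.1]
gripper_width: 91.8
finger_force: 0.0
```

>>> drive_tool:
  increments:
    - [0,0,0,0,0,0]
    - [0,0,0,0,0,0]
    - [0,0,0,0,0,0]
    - [0,0,0,0,0,0]
    - [0,0,0,0,0,0]
    - [0,0,0,0,0,0]
    - [0,0,0,0,0,0]
    - [0,0,0,0,0,0]
  jaw: 0.3

```text
time: 19.13
position: [375.1, -300.1, 3.5]
orientation: [-0.0, 0.777, 0.629, -0.0]
wrist_force: [-2.3, 0.4, 3.6]
gripper_width: 59.6
finger_force: 30.0
```

```bash
python3 - <<'E'
from h import *
plan([603.2,-32.3,150],82)
E
```

```text
at [ 375.1 -300.1    3.5] yaw 77.98 tilt 0.04 | turn rad -0.0702 shift cm [ 29.699  18.863 -14.646] | t 19.1
```

>>> drive_tool:
  increments:
    - [0,0,-0.4,0,0,0]
    - [0,0,-1.2,0,0,0]
    - [0,0,-2.2,0,0,0]
    - [0,0,-2.7,0,0,0]
    - [0,0,-2.7,0,0,0]
    - [0,0,-2.7,0,0,0]
    - [0,0,-1.8,0,0,0]
    - [0,0,-0.9,0,0,-0.07]

```text
time: 19.8
position: [376.0, -300.6, 151.5]
orientation: [0.002, 0.755, 0.656, 0.0]
wrist_force: [0.4, -0.6, -5.8]
gripper_width: 59.5
finger_force: 30.0
```

>>> drive_tool:
  increments:
    - [0.7,0.4,0,0,0,0]
    - [1.4,0.9,0,0,0,0]
    - [2.2,1.4,0,0,0,0]
    - [2.6,1.7,0,0,0,0]
    - [2.6,1.7,0,0,0,0]
    - [2.6,1.7,0,0,0,0]
    - [2.6,1.7,0,0,0,0]
    - [2.6,1.7,0,0,0,0]
    - [2.6,1.7,0,0,0,0]
    - [2.6,1.7,0,0,0,0]
    - [2.4,1.6,0,0,0,0]
    - [2,1.2,0,0,0,0]
    - [1.3,0.6,0,0,0,0]
    - [0.8,0.4,0,0,0,0]
    - [0.4,0.1,0,0,0,0]
    - [0,0,0,0,0,0]
    - [0,0,0,0,0,0]
    - [0,0,0,0,0,0]

```text
time: 21.3
position: [598.9, -35.8, 149.3]
orientation: [-0.0, 0.755, 0.655, -0.0]
wrist_force: [-1.0, 0.3, -5.8]
gripper_width: 59.7
finger_force: 30.0
```

```bash
python3 - <<'E'
from h import *
plan([603.2,-32.3,96.5],82)
E
```

```text
at [598.9 -35.8 149.3] yaw 81.89 tilt 0.04 | turn rad -0.0018 shift cm [0.407 0.373 5.278] | t 21.3
```

>>> drive_tool:
  increments:
    - [0.2,0.2,0.5,0,0,0]
    - [0.2,0.17,1,0,0,0]
    - [0,0,1.2,0,0,0]
    - [0,0,1,0,0,0]
    - [0,0,0.6,0,0,0]
    - [0,0,0.3,0,0,0]
    - [0,0,0.2,0,0,0]
    - [0,0,0.1,0,0,0]
    - [0,0,0.1,0,0,0]
    - [0,0,0,0,0,0]
    - [0,0,0,0,0,0]
    - [0,0,0,0,0,0]

```text
time: 22.3
position: [604.0, -31.4, 99.8]
orientation: [0.0, 0.755, 0.656, 0.0]
wrist_force: [0.3, -0.2, -5.9]
gripper_width: 59.5
finger_force: 30.0
```

>>> drive_tool:
  increments:
    - [0,0,0.1,0,0,0]
    - [0,0,0,0,0,0]
    - [0,0,0,0,0,0]

```text
time: 22.55
position: [603.7, -31.3, 98.4]
orientation: [-0.0, 0.755, 0.656, -0.0]
wrist_force: [-0.3, -0.2, -6.1]
gripper_width: 59.7
finger_force: 30.0
```

>>> drive_tool:
  increments:
    - [0,0,0.1,0,0,0]
    - [0,0,0,0,0,0]
    - [0,0,0,0,0,0]

```text
time: 22.8
position: [603.7, -31.4, 97.3]
orientation: [-0.0, 0.755, 0.656, -0.0]
wrist_force: [0.2, -0.2, -6.7]
gripper_width: 59.7
finger_force: 30.0
```

>>> drive_tool:
  increments:
    - [-0.06,-0.03,0.08,0,0,0]
    - [0,0,0,0,0,0]
    - [0,0,0,0,0,0]

```text
time: 23.05
position: [603.4, -32.0, 96.6]
orientation: [0.0, 0.755, 0.656, 0.0]
wrist_force: [0.2, 0.1, -5.8]
gripper_width: 59.4
finger_force: 30.0
```

>>> drive_tool:
  increments:
    - [0,0,0.08,0,0,0]
    - [0,0,0,0,0,0]
    - [0,0,0,0,0,0]

```text
time: 23.3
position: [603.4, -32.0, 96.6]
orientation: [0.0, 0.755, 0.656, -0.0]
wrist_force: [-2.6, 0.2, 1.9]
gripper_width: 59.6
finger_force: 30.0
```

>>> drive_tool:
  increments:
    - [0,0,0.08,0,0,0]
    - [0,0,0,0,0,0]
    - [0,0,0,0,0,0]

```text
time: 23.55
position: [603.5, -32.0, 96.6]
orientation: [0.0, 0.755, 0.656, -0.0]
wrist_force: [-5.2, 0.7, 6.5]
gripper_width: 59.4
finger_force: 30.0
```

>>> drive_tool:
  increments:
    - [0,0,-0.08,0,0,0]
    - [0,0,0,0,0,0]

```text
time: 23.72
position: [603.4, -32.0, 96.6]
orientation: [0.0, 0.755, 0.656, -0.0]
wrist_force: [-4.6, 0.5, 5.4]
gripper_width: 59.3
finger_force: 30.0
```

>>> drive_tool:
  increments:
    - [0,0,0,0,0,0]
    - [0,0,0,0,0,0]
    - [0,0,0,0,0,0]
    - [0,0,0,0,0,0]
    - [0,0,0,0,0,0]
    - [0,0,0,0,0,0]
    - [0,0,-0.5,0,0,0]
    - [0,0,-1.5,0,0,0]
    - [0,0,-3,0,0,0]
    - [0,0,-3,0,0,0]
    - [0,0,-3,0,0,0]
    - [0,0,-2,0,0,0]
    - [0,0,-1,0,0,0]
    - [0,0,0,0,0,0]
    - [0,0,0,0,0,0]
  jaw: 1

```text
time: 24.97
position: [603.2, -31.9, 235.2]
orientation: [-0.0, 0.755, 0.656, -0.0]
wrist_force: [-1.9, 0.7, -1.3]
gripper_width: 91.9
finger_force: 0.0
```

```bash
python3 - <<'E'
from h import *
w=snap("wrist","w7.png")
for z in(None,105): pr("C on pile",*edgefit([w],[603.2,-32,105,np.radians(82)],110,60,fixz=z))
for z in(None,93): pr("board",*edgefit([w],[603,-32,93,np.radians(82)],130,60,fixz=z,rng=5))
plan([492,-443,230],108)
E
```

```text
C on pile [598.  -29.7 118.2] yaw 80.97 (27, np.float64(0.34), np.float64(1.19))
C on pile [599.3 -30.3 105. ] yaw 81.1 (21, np.float64(0.77), np.float64(1.57))
board [600.7 -31.4  92.5] yaw 82.11 (31, np.float64(0.1), np.float64(0.32))
board [600.7 -31.3  93. ] yaw 81.95 (30, np.float64(0.1), np.float64(0.37))
at [602.6 -31.7 234. ] yaw 81.98 tilt 0.15 | turn rad -0.4542 shift cm [-35.697 -23.224   0.404] | t 25.0
```

>>> drive_tool:
  increments:
    - [0,0,0,0,0,-0.114]
    - [0,0,0,0,0,-0.114]
    - [0,0,0,0,0,-0.114]
    - [0,0,0,0,0,-0.112]
    - [-0.8,-0.5,0,0,0,0]
    - [-1.8,-1.2,0,0,0,0]
    - [-2.8,-1.9,0,0,0,0]
    - [-2.8,-1.9,0,0,0,0]
    - [-2.8,-1.9,0,0,0,0]
    - [-2.8,-1.9,0,0,0,0]
    - [-2.8,-1.9,0,0,0,0]
    - [-2.8,-1.9,0,0,0,0]
    - [-2.8,-1.9,0,0,0,0]
    - [-2.8,-1.9,0,0,0,0]
    - [-2.8,-1.9,0,0,0,0]
    - [-2.8,-1.9,0,0,0,0]
    - [-2.8,-1.5,0,0,0,0]
    - [-1.8,-1,0,0,0,0]
    - [-0.6,0,0,0,0,0]
    - [0,0,0,0,0,0]

```text
time: 26.68
position: [492.2, -445.1, 233.9]
orientation: [-0.001, 0.59, 0.808, 0.0]
wrist_force: [-0.9, -0.1, -0.3]
gripper_width: 92.1
finger_force: 0.0
```

```bash
python3 - <<'E'
from h import *
w=snap("wrist","w8.png"); t=load("top0.png")
for v in([w],[t],[w,t]):
  for z in(None,12): p,e=edgefit(v,[492,-443,10 if z is None else z,np.radians(108)],110,60,fixz=z,rng=10); pr("D",p,e)
plan([p[0],p[1],3],np.degrees(p[3]))
E
```

```text
D [ 494.6 -444.1    8.8] yaw 112.47 (56, np.float64(0.25), np.float64(0.5))
D [ 494.4 -443.5   12. ] yaw 112.41 (56, np.float64(0.31), np.float64(0.55))
D [ 497.8 -451.1   -9.3] yaw 111.96 (56, np.float64(0.27), np.float64(1.98))
D [ 495.9 -444.7   12. ] yaw 111.86 (56, np.float64(0.19), np.float64(0.37))
D [ 494.7 -444.     9.3] yaw 112.38 (112, np.float64(0.27), np.float64(0.75))
D [ 494.6 -443.6   12. ] yaw 112.37 (112, np.float64(0.49), np.float64(0.75))
at [ 492.8 -443.8  234.3] yaw 107.85 tilt 0.15 | turn rad -0.0789 shift cm [-0.048  0.168 23.135] | t 26.7
```

View pics/w8.png

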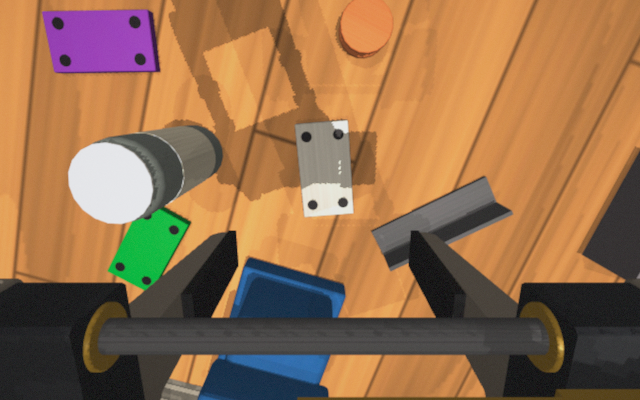

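```bash
python3 - <<'E'
from h import *
w,t=load("w8.png"),load("top0.png"); a=np.radians(112.4); u=np.array([np.cos(a),np.sin(a)]); v=np.array([np.sin(a),-np.cos(a)])
for n,s,c,z in(("can base near",w,(222,150),5),("can top",w,(110,182),170),("can toptop",t,(478,270),170),("iron",w,(372,232),30),("iron",w,(393,270),5),("iron",w,(487,178),30),("green",w,(190,222),12)):
    X=atz(s,c,z); d=X[:2]-[494.7,-444]; print(n,X.round(),"tool",(d@u).round(),(d@v).round())
E
```

```text
can base near [ 374. -459.    5.] tool 32.0 -117.0
can top [ 345. -470.  170.] tool 33.0 -148.0
can toptop [ 348. -474.  170.] tool 28.0 -148.0
iron [ 568. -493.   30.] tool -73.0 49.0
iron [ 617. -541.    5.] tool -137.0 76.0
iron [ 668. -394.   30.] tool -20.0 179.0
green [ 359. -553.   12.] tool -50.0 -167.0
```

>>> drive_tool:
  increments:
    - [0,0.1,1.2,0,0,-0.079]
    - [0,0.07,2.5,0,0,0]
    - [0,0,3,0,0,0]
    - [0,0,3,0,0,0]
    - [0,0,3,0,0,0]
    - [0,0,3,0,0,0]
    - [0,0,2.4,0,0,0]
    - [0,0,2,0,0,0]
    - [0,0,1.2,0,0,0]
    - [0,0,0.8,0,0,0]
    - [0,0,0.5,0,0,0]
    - [0,0,0.3,0,0,0]
    - [0,0,0.2,0,0,0]
    - [0,0,0,0,0,0]
    - [0,0,0,0,0,0]

```text
time: 27.98
position: [495.3, -444.1, 5.8]
orientation: [0.001, 0.556, 0.832, -0.0]
wrist_force: [-0.0, -0.3, -0.2]
gripper_width: 92.0
finger_force: 0.0
```

>>> drive_tool:
  increments:
    - [0,0,0,0,0,0]
    - [0,0,0,0,0,0]
    - [0,0,0,0,0,0]
    - [0,0,0,0,0,0]
    - [0,0,0,0,0,0]
    - [0,0,0,0,0,0]
    - [0,0,0,0,0,0]
    - [0,0,0,0,0,0]
  jaw: 0.3

```text
time: 28.65
position: [494.6, -443.7, 4.9]
orientation: [-0.0, 0.555, 0.832, -0.0]
wrist_force: [-2.7, -0.8, 1.7]
gripper_width: 59.6
finger_force: 30.0
```

```bash
python3 - <<'E'
from h import *
plan([603.3,-32,150],82)
w=load("w7.png"); cv2.imwrite("pics/w7c.png",cv2.resize(w["image"][60:270,150:430],None,fx=2.6,fy=2.6)[:,:,::-1])
E
```

```text
at [ 494.6 -443.7    4.9] yaw 112.52 tilt 0.04 | turn rad 0.5326 shift cm [ 42.285   5.038 -14.511] | t 28.6
```

View pics/w7c.png

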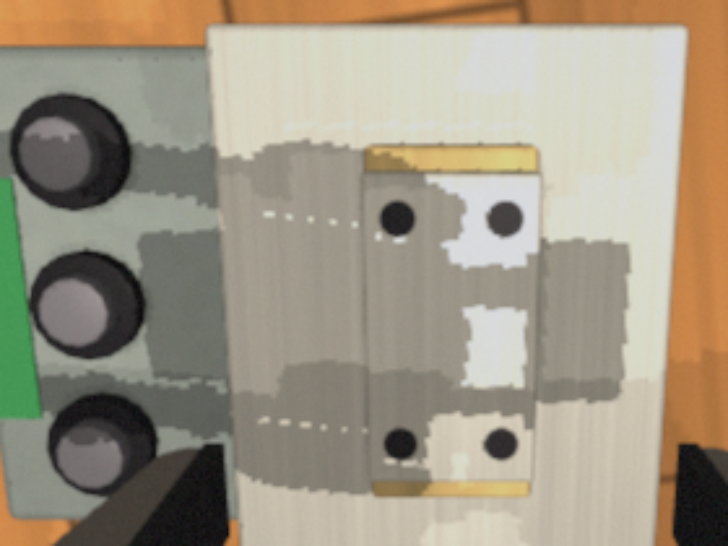

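The plate lies square on the board. Plate D is held, so I'll carry it over.

>>> drive_tool:
  increments:
    - [0,0,-0.4,0,0,0]
    - [0,0,-1.2,0,0,0]
    - [0,0,-2.2,0,0,0]
    - [0,0,-2.7,0,0,0]
    - [0,0,-2.7,0,0,0]
    - [0,0,-2.7,0,0,0.1]
    - [0,0,-1.8,0,0,0.11]
    - [0,0,-0.9,0,0,0.11]
    - [0,0,0,0,0,0.11]
    - [0,0,0,0,0,0.1026]

```text
time: 29.48
position: [495.3, -443.4, 152.2]
orientation: [0.001, 0.756, 0.654, 0.0]
wrist_force: [0.7, -0.5, -5.9]
gripper_width: 59.6
finger_force: 30.0
```

>>> drive_tool:
  increments:
    - [0.7,0.1,0,0,0,0]
    - [1.5,0.2,0,0,0,0]
    - [2.4,0.3,0,0,0,0]
    - [2.9,0.3,0,0,0,0]
    - [3.1,0.4,0,0,0,0]
    - [3.1,0.4,0,0,0,0]
    - [3.1,0.4,0,0,0,0]
    - [3.1,0.4,0,0,0,0]
    - [3.1,0.4,0,0,0,0]
    - [3.1,0.4,0,0,0,0]
    - [3.1,0.4,0,0,0,0]
    - [3.1,0.4,0,0,0,0]
    - [3,0.4,0,0,0,0]
    - [2.6,0.3,0,0,0,0]
    - [2,0.2,0,0,0,0]
    - [1.4,0,0,0,0,0]
    - [0.7,0,0,0,0,0]
    - [0.3,0,0,0,0,0]
    - [0,0,0,0,0,0]
    - [0,0,0,0,0,0]

```text
time: 31.15
position: [603.0, -32.4, 150.8]
orientation: [0.0, 0.755, 0.656, -0.0]
wrist_force: [0.3, -1.2, -4.1]
gripper_width: 59.9
finger_force: 30.0
```

```bash
python3 - <<'E'
from h import *
plan([603.4,-32,110],82)
E
```

```text
at [603.  -32.4 150.8] yaw 81.99 tilt 0.03 | turn rad -0.0003 shift cm [0.045 0.033 4.076] | t 31.1
```

>>> drive_tool:
  increments:
    - [0.03,0.03,0.5,0,0,0]
    - [0,0,1,0,0,0]
    - [0,0,1,0,0,0]
    - [0,0,0.6,0,0,0]
    - [0,0,0.3,0,0,0]
    - [0,0,0.2,0,0,0]
    - [0,0,0.1,0,0,0]
    - [0,0,0.1,0,0,0]
    - [0,0,0,0,0,0]
    - [0,0,0,0,0,0]
    - [0,0,0,0,0,0]

```text
time: 32.07
position: [603.9, -31.3, 113.2]
orientation: [0.0, 0.755, 0.656, 0.0]
wrist_force: [-0.0, 0.5, -5.7]
gripper_width: 59.5
finger_force: 30.0
```

>>> drive_tool:
  increments:
    - [0,0,0.1,0,0,0]
    - [0,0,0,0,0,0]
    - [0,0,0,0,0,0]

```text
time: 32.32
position: [603.5, -31.3, 111.8]
orientation: [-0.0, 0.755, 0.656, -0.0]
wrist_force: [0.0, -0.5, -4.7]
gripper_width: 59.7
finger_force: 30.0
```

>>> drive_tool:
  increments:
    - [0,0,0.1,0,0,0]
    - [0,0,0,0,0,0]
    - [0,0,0,0,0,0]

```text
time: 32.57
position: [603.5, -31.3, 110.7]
orientation: [-0.0, 0.755, 0.656, -0.0]
wrist_force: [0.3, 1.0, -4.9]
gripper_width: 59.6
finger_force: 30.0
```

>>> drive_tool:
  increments:
    - [0,0,0.06,0,0,0]
    - [0,0,0,0,0,0]
    - [0,0,0,0,0,0]

```text
time: 32.82
position: [603.6, -31.3, 110.2]
orientation: [-0.0, 0.755, 0.656, -0.0]
wrist_force: [0.3, -0.1, -5.3]
gripper_width: 59.5
finger_force: 30.0
```

>>> drive_tool:
  increments:
    - [-0.06,0,0.06,0,0,0]
    - [0,0,0,0,0,0]
    - [0,0,0,0,0,0]

```text
time: 33.07
position: [603.7, -31.8, 109.9]
orientation: [0.0, 0.755, 0.656, 0.0]
wrist_force: [-0.4, 1.2, -2.6]
gripper_width: 59.4
finger_force: 30.0
```

>>> drive_tool:
  increments:
    - [0,0,0.08,0,0,0]
    - [0,0,0,0,0,0]
    - [0,0,0,0,0,0]

```text
time: 33.32
position: [603.7, -31.8, 109.8]
orientation: [0.0, 0.755, 0.656, 0.0]
wrist_force: [-3.2, 2.2, 5.5]
gripper_width: 59.6
finger_force: 30.0
```

>>> drive_tool:
  increments:
    - [0,0,-0.05,0,0,0]
    - [0,0,0,0,0,0]
    - [0,0,0,0,0,0]
    - [0,0,0,0,0,0]
    - [0,0,0,0,0,0]
    - [0,0,0,0,0,0]
    - [0,0,0,0,0,0]
    - [0,0,-0.5,0,0,0]
    - [0,0,-1.5,0,0,0]
    - [0,0,-3,0,0,0]
    - [0,0,-3,0,0,0]
    - [0,0,-3,0,0,0]
    - [0,0,-1.5,0,0,0]
    - [0,0,0,0,0,0]
  jaw: 1

```text
time: 34.48
position: [606.1, -32.5, 239.9]
orientation: [0.004, 0.755, 0.656, 0.003]
wrist_force: [0.5, 0.9, 0.7]
gripper_width: 92.2
finger_force: 0.0
```

```bash
python3 - <<'E'
from h import *
w=snap("wrist","w9.png"); plan([612,290,225],87)
E
```

```text
at [604.8 -32.2 236.8] yaw 82.0 tilt 0.28 | turn rad -0.0872 shift cm [32.217 -0.969  1.181] | t 34.5
```

>>> drive_tool:
  increments:
    - [0.8,0,0,0,0,-0.087]
    - [1.8,0,0,0,0,0]
    - [2.7,-0.1,0,0,0,0]
    - [2.9,-0.1,0,0,0,0]
    - [2.9,-0.1,0,0,0,0]
    - [2.9,-0.1,0,0,0,0]
    - [2.9,-0.1,0,0,0,0]
    - [2.9,-0.1,0,0,0,0]
    - [2.9,-0.1,0,0,0,0]
    - [2.9,-0.1,0,0,0,0]
    - [2.7,-0.1,0,0,0,0]
    - [2.2,0,0,0,0,0]
    - [1.2,0,0,0,0,0]
    - [0.5,0,0,0,0,0]
    - [0,0,0,0,0,0]
    - [0,0,0,0,0,0]

```text
time: 35.87
position: [612.1, 289.0, 233.5]
orientation: [-0.0, 0.726, 0.688, -0.001]
wrist_force: [-0.5, 0.2, -0.7]
gripper_width: 92.0
finger_force: 0.0
```

```bash
python3 - <<'E'
from h import *
w=snap("wrist","w10.png"); t=load("top0.png")
for v in([w],[w,t]):
  for z in(None,12): p,e=edgefit(v,[613,294,10 if z is None else z,np.radians(87)],110,60,fixz=z,rng=12); pr("A",p,e)
plan([p[0],p[1],3.5],np.degrees(p[3]))
w9=load("w9.png")
cv2.imwrite("pics/c10.png",np.hstack([cv2.resize(w9["image"][60:320,150:430],(420,390)),cv2.resize(w["image"],(380,390))])[:,:,::-1])
E
```

```text
A [614.3 296.3   8.3] yaw 85.96 (56, np.float64(0.24), np.float64(0.35))
A [614.3 296.8  12. ] yaw 85.95 (56, np.float64(0.33), np.float64(0.64))
A [614.4 296.5   9.3] yaw 86.07 (112, np.float64(0.26), np.float64(0.67))
A [614.4 296.7  12. ] yaw 86.02 (112, np.float64(0.28), np.float64(0.69))
at [612.2 288.7 233.8] yaw 86.92 tilt 0.06 | turn rad 0.0156 shift cm [ 0.805  0.165 23.032] | t 35.9
```

View pics/c10.png

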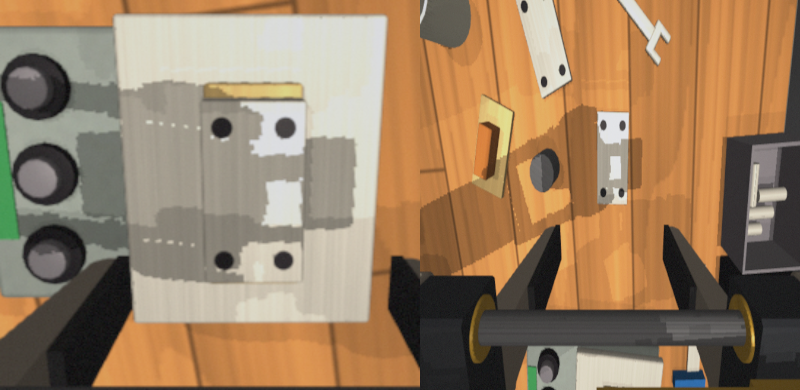

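>>> drive_tool:
  increments:
    - [0.4,0.1,1.2,0,0,0.016]
    - [0.4,0.07,2.5,0,0,0]
    - [0,0,3,0,0,0]
    - [0,0,3,0,0,0]
    - [0,0,3,0,0,0]
    - [0,0,3,0,0,0]
    - [0,0,2.4,0,0,0]
    - [0,0,2,0,0,0]
    - [0,0,1.2,0,0,0]
    - [0,0,0.8,0,0,0]
    - [0,0,0.5,0,0,0]
    - [0,0,0.3,0,0,0]
    - [0,0,0.2,0,0,0]
    - [0,0,0,0,0,0]
    - [0,0,0,0,0,0]

```text
time: 37.17
position: [615.1, 298.2, 4.3]
orientation: [0.0, 0.731, 0.682, 0.001]
wrist_force: [0.6, 0.2, 0.3]
gripper_width: 91.9
finger_force: 0.0
```

>>> drive_tool:
  increments:
    - [0,0,0,0,0,0]
    - [0,0,0,0,0,0]
    - [0,0,0,0,0,0]
    - [0,0,0,0,0,0]
    - [0,0,0,0,0,0]
    - [0,0,0,0,0,0]
    - [0,0,0,0,0,0]
    - [0,0,0,0,0,0]
  jaw: 0.3

```text
time: 37.83
position: [614.0, 298.0, 3.4]
orientation: [-0.0, 0.731, 0.682, -0.0]
wrist_force: [-2.2, -0.5, 2.5]
gripper_width: 59.9
finger_force: 30.0
```

```bash
python3 - <<'E'
from h import *
plan([603.4,-32,165],82)
E
```

```text
at [614.  298.    3.4] yaw 86.07 tilt 0.04 | turn rad 0.0711 shift cm [-32.823   3.542 -16.164] | t 37.8
```

>>> drive_tool:
  increments:
    - [0,0,-0.4,0,0,0]
    - [0,0,-1.2,0,0,0]
    - [0,0,-2.2,0,0,0]
    - [0,0,-2.8,0,0,0]
    - [0,0,-2.8,0,0,0]
    - [0,0,-2.8,0,0,0]
    - [0,0,-2.2,0,0,0]
    - [0,0,-1.3,0,0,0]
    - [0,0,-0.4,0,0,0.071]

```text
time: 38.58
position: [615.7, 298.3, 167.8]
orientation: [0.001, 0.755, 0.656, 0.002]
wrist_force: [1.3, 0.8, -5.6]
gripper_width: 59.4
finger_force: 30.0
```

>>> drive_tool:
  increments:
    - [-0.7,0.1,0,0,0,0]
    - [-1.5,0.2,0,0,0,0]
    - [-2.3,0.3,0,0,0,0]
    - [-2.7,0.3,0,0,0,0]
    - [-2.7,0.3,0,0,0,0]
    - [-2.7,0.3,0,0,0,0]
    - [-2.7,0.3,0,0,0,0]
    - [-2.7,0.3,0,0,0,0]
    - [-2.7,0.3,0,0,0,0]
    - [-2.7,0.3,0,0,0,0]
    - [-2.7,0.3,0,0,0,0]
    - [-2.5,0.3,0,0,0,0]
    - [-2,0.2,0,0,0,0]
    - [-1.3,0.04,0,0,0,0]
    - [-0.6,0,0,0,0,0]
    - [-0.2,0,0,0,0,0]
    - [0,0,0,0,0,0]
    - [0,0,0,0,0,0]

```text
time: 40.08
position: [603.6, -29.8, 164.0]
orientation: [-0.0, 0.754, 0.656, 0.0]
wrist_force: [0.1, 0.4, -7.1]
gripper_width: 59.9
finger_force: 30.0
```

```bash
python3 - <<'E'
from h import *
plan([603.5,-31,120.5],82)
E
```

```text
at [603.6 -29.8 164. ] yaw 82.07 tilt 0.05 | turn rad 0.0011 shift cm [-1.180e-01  2.000e-03  4.352e+00] | t 40.1
```

>>> drive_tool:
  increments:
    - [-0.1,0,0.5,0,0,0]
    - [0,0,1,0,0,0]
    - [0,0,1,0,0,0]
    - [0,0,0.8,0,0,0]
    - [0,0,0.4,0,0,0]
    - [0,0,0.2,0,0,0]
    - [0,0,0.1,0,0,0]
    - [0,0,0.1,0,0,0]
    - [0,0,0,0,0,0]
    - [0,0,0,0,0,0]
    - [0,0,0,0,0,0]

```text
time: 41.0
position: [604.1, -31.9, 123.8]
orientation: [0.0, 0.755, 0.656, 0.0]
wrist_force: [-0.1, -0.0, -6.7]
gripper_width: 59.5
finger_force: 30.0
```

>>> drive_tool:
  increments:
    - [0,0,0.1,0,0,0]
    - [0,0,0,0,0,0]
    - [0,0,0,0,0,0]

```text
time: 41.25
position: [603.7, -31.8, 122.3]
orientation: [-0.0, 0.755, 0.656, -0.0]
wrist_force: [-0.4, 0.2, -6.8]
gripper_width: 59.7
finger_force: 30.0
```

>>> drive_tool:
  increments:
    - [0,0,0.06,0,0,0]
    - [0,0,0,0,0,0]
    - [0,0,0,0,0,0]

```text
time: 41.5
position: [603.7, -31.8, 121.6]
orientation: [-0.0, 0.755, 0.656, -0.0]
wrist_force: [0.0, -0.5, -7.0]
gripper_width: 59.8
finger_force: 30.0
```

>>> drive_tool:
  increments:
    - [0,0,0.06,0,0,0]
    - [0,0,0,0,0,0]
    - [0,0,0,0,0,0]

```text
time: 41.75
position: [603.7, -31.8, 121.1]
orientation: [-0.0, 0.755, 0.656, -0.0]
wrist_force: [0.8, -0.8, -6.0]
gripper_width: 59.5
finger_force: 30.0
```

>>> drive_tool:
  increments:
    - [0.05,0,0.06,0,0,0]
    - [0,0,0,0,0,0]
    - [0,0,0,0,0,0]

```text
time: 42.0
position: [603.8, -31.3, 120.4]
orientation: [-0.0, 0.755, 0.656, -0.0]
wrist_force: [-0.0, 0.7, -5.7]
gripper_width: 59.8
finger_force: 30.0
```

>>> drive_tool:
  increments:
    - [0,0,0.06,0,0,0]
    - [0,0,0,0,0,0]
    - [0,0,0,0,0,0]

```text
time: 42.25
position: [603.9, -31.3, 120.4]
orientation: [0.0, 0.755, 0.656, 0.0]
wrist_force: [-0.8, 0.4, -2.5]
gripper_width: 59.3
finger_force: 30.0
```

>>> drive_tool:
  increments:
    - [0,0,0.05,0,0,0]
    - [0,0,0,0,0,0]
    - [0,0,0,0,0,0]

```text
time: 42.5
position: [603.8, -31.3, 120.3]
orientation: [0.0, 0.755, 0.656, -0.0]
wrist_force: [-4.1, 1.1, 4.7]
gripper_width: 59.8
finger_force: 30.0
```

>>> drive_tool:
  increments:
    - [0,0,-0.05,0,0,0]
    - [0,0,0,0,0,0]
    - [0,0,0,0,0,0]
    - [0,0,0,0,0,0]
    - [0,0,0,0,0,0]
    - [0,0,0,0,0,0]
    - [0,0,0,0,0,0]
    - [0,0,-0.5,0,0,0]
    - [0,0,-1.5,0,0,0]
    - [0,0,-3,0,0,0]
    - [0,0,-3,0,0,0]
    - [0,0,-2.5,0,0,-0.1]
    - [0,0,-1,0,0,-0.115]
    - [0,0,0,0,0,-0.115]
    - [0,0,0,0,0,-0.115]
  jaw: 1

```text
time: 43.75
position: [604.6, -31.5, 237.0]
orientation: [0.002, 0.589, 0.808, 0.001]
wrist_force: [-0.1, 0.2, -0.7]
gripper_width: 91.8
finger_force: 0.0
```

>>> drive_tool:
  increments:
    - [0.8,0,0,0,0,0]
    - [1.8,0.2,0,0,0,0]
    - [2.8,0.3,0,0,0,0]
    - [3.2,0.3,0,0,0,0]
    - [3.2,0.3,0,0,0,0]
    - [3.2,0.3,0,0,0,0]
    - [3.2,0.3,0,0,0,0]
    - [3.2,0.3,0,0,0,0]
    - [3.2,0.3,0,0,0,0]
    - [3.2,0.3,0,0,0,0]
    - [3.2,0.3,0,0,0,0]
    - [3.2,0.3,0,0,0,0]
    - [3.2,0.3,0,0,0,0]
    - [3,0.3,0,0,0,0]
    - [2.6,0.2,0,0,0,0]
    - [2,0.1,0,0,0,0]
    - [1.2,0,0,0,0,0]
    - [0.6,0,0,0,0,0]
    - [0,0,0,0,0,0]
    - [0,0,0,0,0,0]

```text
time: 45.42
position: [502.3, 426.8, 234.9]
orientation: [0.0, 0.592, 0.806, -0.0]
wrist_force: [0.4, 0.2, -0.8]
gripper_width: 92.0
finger_force: 0.0
```

```bash
python3 - <<'E'
from h import *
w=snap("wrist","w11.png"); t=load("top0.png")
for v in([w],[w,t]):
  for z in(None,12): p,e=edgefit(v,[502,429,10 if z is None else z,np.radians(107.5)],110,60,fixz=z,rng=12); pr("B",p,e)
plan([p[0],p[1],3.5],np.degrees(p[3]))
cv2.imwrite("pics/w11s.png",w["image"][:,:,::-1])
E
```

```text
B [499.8 433.7   8.1] yaw 106.86 (56, np.float64(0.2), np.float64(0.44))
B [499.6 434.3  12. ] yaw 106.79 (56, np.float64(0.5), np.float64(0.53))
B [499.9 433.8   8.6] yaw 106.85 (112, np.float64(0.23), np.float64(0.72))
B [499.8 434.2  12. ] yaw 106.85 (112, np.float64(0.49), np.float64(0.76))
at [502.6 426.4 234.9] yaw 107.41 tilt 0.03 | turn rad 0.0098 shift cm [ 0.822 -0.043 23.145] | t 45.5
```

View pics/w11s.png

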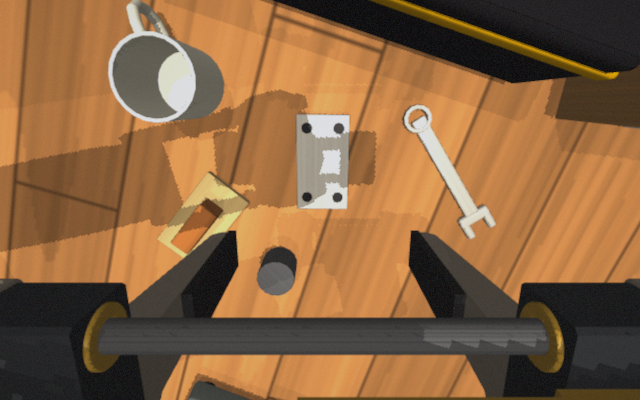

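The cover has been knocked: it now sits at px (203,215) and is turned. I'll re-measure it later. Plate B is clear at (323,161), so I'll grasp it.

>>> drive_tool:
  increments:
    - [0.4,0,1.2,0,0,0.01]
    - [0.36,-0.04,2.5,0,0,0]
    - [0,0,3,0,0,0]
    - [0,0,3,0,0,0]
    - [0,0,3,0,0,0]
    - [0,0,3,0,0,0]
    - [0,0,2.4,0,0,0]
    - [0,0,2,0,0,0]
    - [0,0,1.2,0,0,0]
    - [0,0,0.8,0,0,0]
    - [0,0,0.5,0,0,0]
    - [0,0,0.3,0,0,0]
    - [0,0,0.2,0,0,0]
    - [0,0,0,0,0,0]
    - [0,0,0,0,0,0]

```text
time: 46.72
position: [500.2, 434.9, 4.9]
orientation: [0.0, 0.595, 0.803, 0.001]
wrist_force: [0.5, -0.3, 0.1]
gripper_width: 92.3
finger_force: 0.0
```

>>> drive_tool:
  increments:
    - [0,0,0,0,0,0]
    - [0,0,0,0,0,0]
    - [0,0,0,0,0,0]
    - [0,0,0,0,0,0]
    - [0,0,0,0,0,0]
    - [0,0,0,0,0,0]
    - [0,0,0,0,0,0]
    - [0,0,0,0,0,0]
  jaw: 0.3

```text
time: 47.38
position: [499.3, 434.5, 3.9]
orientation: [-0.0, 0.595, 0.803, -0.0]
wrist_force: [-2.6, -0.7, 2.5]
gripper_width: 59.2
finger_force: 30.0
```

```bash
python3 - <<'E'
from h import *
plan([603.6,-31.5,175],82)
E
```

```text
at [499.3 434.5   3.9] yaw 106.93 tilt 0.04 | turn rad 0.4351 shift cm [-44.691  16.816 -17.106] | t 47.4
```

>>> drive_tool:
  increments:
    - [0,0,-0.4,0,0,0]
    - [0,0,-1.2,0,0,0]
    - [0,0,-2.2,0,0,0]
    - [0,0,-2.8,0,0,0]
    - [0,0,-2.8,0,0,0]
    - [0,0,-2.8,0,0,0]
    - [0,0,-2.4,0,0,0.1]
    - [0,0,-1.6,0,0,0.115]
    - [0,0,-0.9,0,0,0.115]
    - [0,0,0,0,0,0.105]

```text
time: 48.22
position: [500.8, 435.2, 178.6]
orientation: [0.0, 0.757, 0.654, 0.003]
wrist_force: [0.8, 0.4, -5.1]
gripper_width: 59.5
finger_force: 30.0
```

>>> drive_tool:
  increments:
    - [-0.7,0.2,0,0,0,0]
    - [-1.5,0.6,0,0,0,0]
    - [-2.4,0.9,0,0,0,0]
    - [-3,1.2,0,0,0,0]
    - [-3,1.2,0,0,0,0]
    - [-3,1.2,0,0,0,0]
    - [-3,1.2,0,0,0,0]
    - [-3,1.2,0,0,0,0]
    - [-3,1.2,0,0,0,0]
    - [-3,1.2,0,0,0,0]
    - [-3,1.2,0,0,0,0]
    - [-3,1.2,0,0,0,0]
    - [-3,1.2,0,0,0,0]
    - [-2.9,1,0,0,0,0]
    - [-2.4,0.8,0,0,0,0]
    - [-1.9,0.6,0,0,0,0]
    - [-1.3,0.4,0,0,0,0]
    - [-0.7,0.1,0,0,0,0]
    - [-0.3,0,0,0,0,0]
    - [0,0,0,0,0,0]

```text
time: 49.88
position: [602.0, -25.4, 174.5]
orientation: [-0.0, 0.755, 0.656, -0.0]
wrist_force: [0.3, 0.7, -6.0]
gripper_width: 59.5
finger_force: 30.0
```

```bash
python3 - <<'E'
from h import *
plan([603.7,-31.3,133],82)
E
```

```text
at [602.  -25.4 174.5] yaw 82.02 tilt 0.06 | turn rad 0.0003 shift cm [-0.56   0.254  4.155] | t 49.9
```

>>> drive_tool:
  increments:
    - [-0.2,0.1,0.2,0,0,0]
    - [-0.3,0.1,0.8,0,0,0]
    - [0,0,1,0,0,0]
    - [0,0,0.9,0,0,0]
    - [0,0,0.5,0,0,0]
    - [0,0,0.2,0,0,0]
    - [0,0,0.1,0,0,0]
    - [0,0,0,0,0,0]
    - [0,0,0,0,0,0]
    - [0,0,0,0,0,0]

```text
time: 50.72
position: [604.3, -30.6, 138.5]
orientation: [0.0, 0.755, 0.656, 0.0]
wrist_force: [0.9, 0.3, -4.8]
gripper_width: 59.3
finger_force: 30.0
```

```bash
python3 - <<'E'
from h import *
plan([603.7,-31.3,133],82)
E
```

```text
at [604.3 -30.6 138.5] yaw 82.0 tilt 0.07 | turn rad 0.0 shift cm [-0.073 -0.05   0.554] | t 50.7
```

>>> drive_tool:
  increments:
    - [-0.07,-0.03,0.15,0,0,0]
    - [0,0,0.1,0,0,0]
    - [0,0,0.05,0,0,0]
    - [0,0,0,0,0,0]
    - [0,0,0,0,0,0]

```text
time: 51.13
position: [603.4, -31.2, 134.9]
orientation: [-0.0, 0.755, 0.656, -0.0]
wrist_force: [-0.5, -0.1, -6.0]
gripper_width: 59.5
finger_force: 30.0
```

>>> drive_tool:
  increments:
    - [0,0,0.06,0,0,0]
    - [0,0,0,0,0,0]
    - [0,0,0,0,0,0]

```text
time: 51.38
position: [603.4, -31.2, 134.3]
orientation: [-0.0, 0.755, 0.656, -0.0]
wrist_force: [0.6, -1.3, -6.2]
gripper_width: 59.6
finger_force: 30.0
```

>>> drive_tool:
  increments:
    - [0,0,0.06,0,0,0]
    - [0,0,0,0,0,0]
    - [0,0,0,0,0,0]

```text
time: 51.63
position: [603.4, -31.2, 133.7]
orientation: [-0.0, 0.755, 0.656, -0.0]
wrist_force: [0.3, -0.0, -6.1]
gripper_width: 59.6
finger_force: 30.0
```

>>> drive_tool:
  increments:
    - [0,0,0.06,0,0,0]
    - [0,0,0,0,0,0]
    - [0,0,0,0,0,0]

```text
time: 51.88
position: [603.4, -31.2, 133.1]
orientation: [-0.0, 0.755, 0.656, -0.0]
wrist_force: [0.2, 0.2, -5.6]
gripper_width: 59.4
finger_force: 30.0
```

>>> drive_tool:
  increments:
    - [0,0,0.06,0,0,0]
    - [0,0,0,0,0,0]
    - [0,0,0,0,0,0]

```text
time: 52.13
position: [603.5, -31.2, 132.9]
orientation: [0.0, 0.755, 0.656, 0.0]
wrist_force: [-2.1, 0.8, -2.3]
gripper_width: 59.3
finger_force: 30.0
```

>>> drive_tool:
  increments:
    - [0,0,0.06,0,0,0]
    - [0,0,0,0,0,0]
    - [0,0,0,0,0,0]

```text
time: 52.38
position: [603.6, -31.2, 132.9]
orientation: [0.0, 0.755, 0.656, -0.0]
wrist_force: [-4.9, 1.3, 5.4]
gripper_width: 59.4
finger_force: 30.0
```

>>> drive_tool:
  increments:
    - [0,0,-0.05,0,0,0]
    - [0,0,0,0,0,0]
    - [0,0,0,0,0,0]
    - [0,0,0,0,0,0]
    - [0,0,0,0,0,0]
    - [0,0,0,0,0,0]
    - [0,0,0,0,0,0]
    - [0,0,-0.5,0,0,0]
    - [0,0,-1.5,0,0,0]
    - [0,0,-3,0,0,0]
    - [0,0,-3,0,0,0]
    - [0,0,-2.5,0,0,0]
    - [0,0,-1,0,0,0]
    - [0,0,0,0,0,0]
    - [0,0,0,0,0,0]
  jaw: 1

```text
time: 53.63
position: [603.3, -31.2, 246.8]
orientation: [-0.0, 0.755, 0.656, -0.0]
wrist_force: [-0.1, 0.6, -1.3]
gripper_width: 92.1
finger_force: 0.0
```

```bash
python3 - <<'E'
from h import *
w=snap("wrist","w12.png"); t=snap("top","t12.png"); plan([458.4,-11.8,100],82)
for z in(None,141): pr("top plate",*edgefit([w],[603.4,-31.5,141,np.radians(82)],110,60,fixz=z))
cv2.imwrite("pics/c12.png",np.hstack([cv2.resize(w["image"][20:300,130:470],(500,412),interpolation=2),cv2.resize(t["image"][140:277,255:355],(300,412),interpolation=2)])[:,:,::-1])
E
```

```text
at [602.4 -30.9 244.9] yaw 82.0 tilt 0.22 | turn rad -0.0 shift cm [ -0.108 -14.523  14.491] | t 53.7
top plate [603.  -31.6 138. ] yaw 82.09 (35, np.float64(0.04), np.float64(0.65))
top plate [602.8 -31.2 141. ] yaw 82.0 (35, np.float64(0.25), np.float64(1.07))
```

View pics/c12.png

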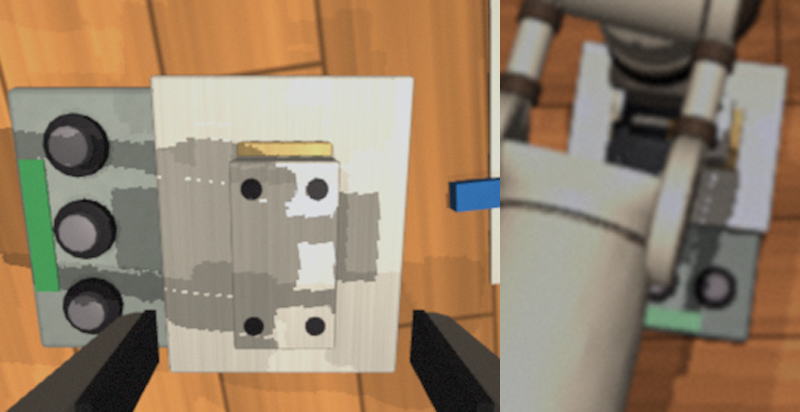

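The pile is square and centred with all four plates on it. Now the middle key.

>>> drive_tool:
  increments:
    - [0,-0.8,0,0,0,0]
    - [0,-1.6,0,0,0,0]
    - [0,-2.2,0,0,0,0]
    - [0,-2.2,0,0,0,0]
    - [0,-2.2,1,0,0,0]
    - [-0.1,-2,2,0,0,0]
    - [0,-1.8,2.5,0,0,0]
    - [0,-1.2,2.5,0,0,0]
    - [0,-0.5,2.5,0,0,0]
    - [0,0,2,0,0,0]
    - [0,0,1.2,0,0,0]
    - [0,0,0.6,0,0,0]
    - [0,0,0.2,0,0,0]
    - [0,0,0,0,0,0]
    - [0,0,0,0,0,0]
    - [0,0,0,0,0,0]
  jaw: 0

```text
time: 55.07
position: [460.5, -12.2, 103.4]
orientation: [0.001, 0.755, 0.656, 0.0]
wrist_force: [-0.2, -0.6, 0.6]
gripper_width: 0.4
finger_force: 0.0
```

```bash
python3 - <<'E'
from h import *
plan([458.4,-11.8,59.5],82)
E
```

```text
at [460.5 -12.2 103.4] yaw 82.0 tilt 0.11 | turn rad 0.0001 shift cm [ 0.011 -0.213  4.385] | t 55.1
```

>>> drive_tool:
  increments:
    - [0,-0.15,0.8,0,0,0]
    - [0,0,1,0,0,0]
    - [0,0,1,0,0,0]
    - [0,0,0.4,0,0,0]
    - [0,0,0.2,0,0,0]
    - [0,0,0.2,0,0,0]
    - [0,0,0.2,0,0,0]
    - [0,0,0.2,0,0,0]
    - [0,0,0.1,0,0,0]
    - [0,0,0.1,0,0,0]
    - [0,0,0,0,0,0]
    - [0,0,0,0,0,0]

```text
time: 56.07
position: [458.3, -11.8, 61.3]
orientation: [-0.0, 0.755, 0.656, -0.0]
wrist_force: [-6.1, 1.0, 10.8]
gripper_width: 0.5
finger_force: 4.9
```

>>> drive_tool:
  increments:
    - [0,0,0.1,0,0,0]
    - [0,0,0,0,0,0]
    - [0,0,0,0,0,0]

```text
time: 56.32
position: [458.3, -11.8, 61.1]
orientation: [-0.0, 0.755, 0.656, -0.0]
wrist_force: [-8.9, 1.2, 16.6]
gripper_width: 0.6
finger_force: 8.8
```

>>> drive_tool:
  increments:
    - [0,0,-0.3,0,0,0]
    - [0,0,-0.5,0,0,0]
    - [0,0,-1.5,0,0,0]
    - [0,0,-3,0,0,0]
    - [0,0,-3,0,0,0]
    - [0,0,-3,0,0,0]
    - [0,0,-3,0,0,0]
    - [0,0,-1.5,0,0,0]
    - [0,0,-0.5,0,0,0]
    - [0,0,0,0,0,0]
  jaw: 1

```text
time: 57.15
position: [459.1, -12.1, 223.6]
orientation: [0.001, 0.755, 0.656, 0.001]
wrist_force: [-0.3, 0.7, -0.1]
gripper_width: 65.1
finger_force: 0.0
```

```bash
python3 - <<'E'
from h import *
w=load("w11.png"); t=snap("top","t13.png")
p,e=cfit([(w,[(210,172),(158,237),(190,258),(248,203)])],[383,320,9,1.2],110,60); pr("c",p,e)
for v in([w],[t],[w,t]):
  for z in(None,9): q,e=edgefit(v,[*p[:2],9,p[3]],110,60,fixz=z); pr("cover",q,e)
plan([q[0],q[1],220],np.degrees(q[3]))
E
```

```text
c [373.6 314.2 -16.7] yaw 64.14 4.464369217144679
cover [370.7 318.7  -6.4] yaw 54.98 (29, np.float64(1.02), np.float64(1.67))
cover [381.5 322.    9. ] yaw 68.03 (38, np.float64(0.4), np.float64(0.75))
cover [ 384.8  394.1 -248.8] yaw 426.36 (48, np.float64(0.49), np.float64(0.85))
cover [367.6 326.    9. ] yaw 431.95 (31, np.float64(0.45), np.float64(0.64))
cover [382.2 321.2   7.8] yaw 68.84 (81, np.float64(0.28), np.float64(0.79))
cover [382.2 321.6   9. ] yaw 68.54 (81, np.float64(0.3), np.float64(0.77))
at [458.2 -11.8 222. ] yaw 82.0 tilt 0.0 | turn rad 0.2349 shift cm [ 28.251 -19.272   0.196] | t 57.2
```

>>> drive_tool:
  increments:
    - [0,0,0,0,0,0.117]
    - [0,0,0,0,0,0.117]
    - [0.8,-0.5,0,0,0,0]
    - [1.6,-1.1,0,0,0,0]
    - [2.6,-1.8,0,0,0,0]
    - [2.9,-2,0,0,0,0]
    - [2.9,-2,0,0,0,0]
    - [2.9,-2,0,0,0,0]
    - [2.9,-2,0,0,0,0]
    - [2.9,-2,0,0,0,0]
    - [2.9,-2,0,0,0,0]
    - [2.5,-1.7,0,0,0,0]
    - [1.9,-1.3,0,0,0,0]
    - [1,-0.7,0,0,0,0]
    - [0.5,-0.2,0,0,0,0]
    - [0,0,0,0,0,0]
    - [0,0,0,0,0,0]

```text
time: 58.62
position: [381.9, 321.3, 221.8]
orientation: [0.0, 0.826, 0.564, -0.001]
wrist_force: [0.9, -0.5, 0.1]
gripper_width: 92.2
finger_force: 0.0
```

```bash
python3 - <<'E'
from h import *
w=snap("wrist","w14.png"); 
for z in(None,9): q,e=edgefit([w],[382.2,321.5,9,np.radians(68.5)],110,60,fixz=z,rng=12); pr("cover",q,e)
for z in(None,39): r,e=edgefit([w],[q[0],q[1],39,q[3]],60,24,fixz=z,rng=8); pr("block",r,e)
hsv=cv2.cvtColor(w["image"],cv2.COLOR_RGB2HSV)
plan([q[0],q[1],3],np.degrees(q[3]))
cv2.imwrite("pics/c14.png",w["image"][:,:,::-1])
E
```

```text
cover [380.7 321.3   5.2] yaw 67.94 (34, np.float64(0.19), np.float64(0.42))
cover [380.6 321.9   9. ] yaw 68.26 (33, np.float64(0.36), np.float64(0.62))
block [382.9 326.   51.8] yaw 68.24 (56, np.float64(0.25), np.float64(0.53))
block [382.1 323.7  39. ] yaw 67.86 (56, np.float64(0.85), np.float64(1.28))
at [382.1 321.1 222.1] yaw 68.57 tilt 0.05 | turn rad 0.0055 shift cm [ 1.6000e-02 -1.6800e-01  2.1906e+01] | t 58.7
```

View pics/c14.png

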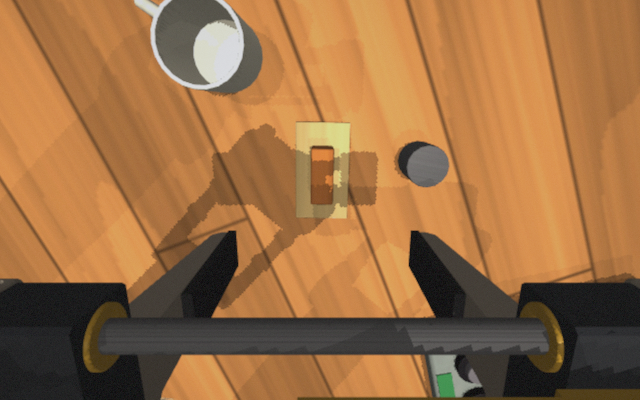

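The cover panel shows at (323,170) with its grip block in the middle at (322,175). The mug and the stub are clear of the fingers. I'll grasp the block.

>>> drive_tool:
  increments:
    - [0.05,-0.12,1.2,0,0,0.006]
    - [0,0,2.5,0,0,0]
    - [0,0,3,0,0,0]
    - [0,0,3,0,0,0]
    - [0,0,3,0,0,0]
    - [0,0,2.6,0,0,0]
    - [0,0,2,0,0,0]
    - [0,0,1.5,0,0,0]
    - [0,0,0.8,0,0,0]
    - [0,0,0.5,0,0,0]
    - [0,0,0.3,0,0,0]
    - [0,0,0,0,0,0]
    - [0,0,0,0,0,0]

```text
time: 59.75
position: [381.6, 323.2, 19.2]
orientation: [0.0, 0.828, 0.561, 0.001]
wrist_force: [0.0, 0.5, 0.0]
gripper_width: 91.8
finger_force: 0.0
```

>>> drive_tool:
  increments:
    - [0,0,0,0,0,0]
    - [0,0,0,0,0,0]
    - [0,0,0,0,0,0]
    - [0,0,0,0,0,0]
    - [0,0,0,0,0,0]
    - [0,0,0,0,0,0]
    - [0,0,0,0,0,0]
    - [0,0,0,0,0,0]
    - [0,0,0,0,0,0]
    - [0,0,0,0,0,0]
    - [0,0,0,0,0,0]
    - [0,0,0,0,0,0]
  jaw: 0.1

```text
time: 60.75
position: [380.9, 323.0, 18.4]
orientation: [-0.0, 0.828, 0.561, -0.0]
wrist_force: [-1.3, -0.2, 0.2]
gripper_width: 23.6
finger_force: 30.0
```

```bash
python3 - <<'E'
from h import *
plan([603.3,-31.5,220],82)
E
```

```text
at [380.9 323.   18.4] yaw 68.25 tilt 0.0 | turn rad -0.24 shift cm [-32.012  26.958 -20.163] | t 60.8
```

>>> drive_tool:
  increments:
    - [0,0,-0.4,0,0,0]
    - [0,0,-1.2,0,0,0]
    - [0,0,-2.2,0,0,0]
    - [0,0,-2.8,0,0,0]
    - [0,0,-2.8,0,0,0]
    - [0,0,-2.8,0,0,0]
    - [0,0,-2.4,0,0,0]
    - [0,0,-1.6,0,0,-0.12]
    - [0,0,-0.8,0,0,-0.12]

```text
time: 61.5
position: [382.1, 323.7, 191.7]
orientation: [0.001, 0.753, 0.658, 0.002]
wrist_force: [-0.1, 0.2, -0.8]
gripper_width: 23.7
finger_force: 30.0
```

>>> drive_tool:
  increments:
    - [-0.5,0.4,0,0,0,0]
    - [-1.1,0.9,0,0,0,0]
    - [-1.8,1.5,0,0,0,0]
    - [-2.2,1.9,0,0,0,0]
    - [-2.2,1.9,0,0,0,0]
    - [-2.2,1.9,0,0,0,0]
    - [-2.2,1.9,0,0,0,0]
    - [-2.2,1.9,0,0,0,0]
    - [-2.2,1.9,0,0,0,0]
    - [-2.2,1.9,0,0,0,0]
    - [-2.2,1.9,0,0,0,0]
    - [-2.2,1.8,0,0,0,0]
    - [-2.2,1.8,0,0,0,0]
    - [-2,1.6,0,0,0,0]
    - [-1.6,1.3,0,0,0,0]
    - [-1.2,0.9,0,0,0,0]
    - [-0.9,0.6,0,0,0,0]
    - [-0.6,0.3,0,0,0,0]
    - [0,0,0,0,0,0]
    - [0,0,0,0,0,0]

```text
time: 63.17
position: [596.9, -27.0, 188.2]
orientation: [-0.0, 0.755, 0.656, -0.0]
wrist_force: [-0.6, -0.1, -0.5]
gripper_width: 23.5
finger_force: 30.0
```

```bash
python3 - <<'E'
from h import *
plan([603.4,-31.1,159.4],82)
E
```

```text
at [596.9 -27.  188.2] yaw 81.98 tilt 0.05 | turn rad -0.0003 shift cm [-0.317  0.705  2.877] | t 63.2
```

>>> drive_tool:
  increments:
    - [-0.15,0.3,0.3,0,0,0]
    - [-0.15,0.35,0.6,0,0,0]
    - [0,0,0.6,0,0,0]
    - [0,0,0.5,0,0,0]
    - [0,0,0.3,0,0,0]
    - [0,0,0.1,0,0,0]
    - [0,0,0,0,0,0]
    - [0,0,0,0,0,0]
    - [0,0,0,0,0,0]
    - [0,0,0,0,0,0]

```text
time: 64.0
position: [603.5, -31.4, 164.8]
orientation: [0.0, 0.755, 0.656, 0.0]
wrist_force: [-0.3, -0.2, -1.1]
gripper_width: 23.9
finger_force: 30.0
```

```bash
python3 - <<'E'
from h import *
plan([603.4,-31.1,159.4],82)
E
```

```text
at [603.5 -31.4 164.8] yaw 82.0 tilt 0.05 | turn rad 0.0 shift cm [ 0.03  -0.018  0.544] | t 64.0
```

>>> drive_tool:
  increments:
    - [0.03,0,0.15,0,0,0]
    - [0,0,0.1,0,0,0]
    - [0,0,0.05,0,0,0]
    - [0,0,0,0,0,0]
    - [0,0,0,0,0,0]

```text
time: 64.42
position: [603.3, -31.1, 161.3]
orientation: [-0.0, 0.755, 0.656, -0.0]
wrist_force: [0.8, -0.1, -0.3]
gripper_width: 23.8
finger_force: 30.0
```

>>> drive_tool:
  increments:
    - [0,0,0.1,0,0,0]
    - [0,0,0,0,0,0]
    - [0,0,0,0,0,0]

```text
time: 64.67
position: [603.3, -31.1, 160.3]
orientation: [-0.0, 0.755, 0.656, -0.0]
wrist_force: [0.1, -0.4, -0.5]
gripper_width: 23.5
finger_force: 30.0
```

>>> drive_tool:
  increments:
    - [0,0,0.06,0,0,0]
    - [0,0,0,0,0,0]
    - [0,0,0,0,0,0]

```text
time: 64.92
position: [603.3, -31.0, 159.8]
orientation: [-0.0, 0.755, 0.656, -0.0]
wrist_force: [0.8, 0.0, -0.0]
gripper_width: 23.8
finger_force: 30.0
```

>>> drive_tool:
  increments:
    - [0,0,0.06,0,0,0]
    - [0,0,0,0,0,0]
    - [0,0,0,0,0,0]

```text
time: 65.17
position: [603.5, -31.1, 159.4]
orientation: [0.0, 0.755, 0.656, 0.0]
wrist_force: [-0.2, -0.9, 0.8]
gripper_width: 23.3
finger_force: 30.0
```

>>> drive_tool:
  increments:
    - [0,0,0,0,0,0]
    - [0,0,0,0,0,0]
    - [0,0,0,0,0,0]
    - [0,0,0,0,0,0]
    - [0,0,0,0,0,0]
    - [0,0,0,0,0,0]
    - [0,0,0,0,0,0]
    - [0,0,0,0,0,0]
    - [0,0,-0.5,0,0,0]
    - [0,0,-1.5,0,0,0]
    - [0,0,-2.5,0,0,0]
    - [0,0,-3,0,0,0]
    - [0,0,-2,0,0,0]
    - [0,0,-1,0,0,0]
    - [0,0,0,0,0,0]
    - [0,0,0,0,0,0]
  jaw: 1

```text
time: 66.5
position: [603.2, -31.0, 263.8]
orientation: [-0.0, 0.755, 0.656, -0.0]
wrist_force: [0.3, 0.2, -1.1]
gripper_width: 91.8
finger_force: 0.0
```

```bash
python3 - <<'E'
from h import *
w=snap("wrist","w15.png")
for z in(None,150): pr("cover",*edgefit([w],[603.4,-31.5,150,np.radians(82)],110,60,fixz=z))
plan([449.6,-71.8,100],172)
E
```

```text
cover [603.8 -27.6 158.2] yaw 80.61 (43, np.float64(0.53), np.float64(1.28))
cover [604.  -27.9 150. ] yaw 81.48 (32, np.float64(0.31), np.float64(0.99))
at [602.6 -30.9 262.6] yaw 82.0 tilt 0.14 | turn rad -1.5708 shift cm [14.586 -6.179 16.256] | t 66.5
```

>>> drive_tool:
  increments:
    - [0,0,0,0,0,-0.12]
    - [0,0,0,0,0,-0.121]
    - [0,0,0,0,0,-0.121]
    - [0,0,0,0,0,-0.121]
    - [0,0,0,0,0,-0.121]
    - [0,0,0,0,0,-0.121]
    - [0,0,0,0,0,-0.121]
    - [0,0,0,0,0,-0.121]
    - [0,0,0,0,0,-0.121]
    - [0,0,0,0,0,-0.121]
    - [0,0,0,0,0,-0.121]
    - [0,0,0,0,0,-0.121]
    - [0,0,0,0,0,-0.12]
    - [0,0,0,0,0,0]
  jaw: 0

```text
time: 67.72
position: [602.3, -30.8, 261.7]
orientation: [-0.002, 0.068, 0.998, 0.0]
wrist_force: [0.5, 0.8, -0.2]
gripper_width: 1.4
finger_force: 0.0
```

```bash
python3 - <<'E'
from h import *
plan([449.6,-71.8,100],172)
E
```

```text
at [602.3 -30.8 261.7] yaw 172.18 tilt 0.23 | turn rad 0.0031 shift cm [14.55  -6.183 16.172] | t 67.7
```

```bash
python3 - <<'E'
from h import *
w=load("w15.png"); hsv=cv2.cvtColor(w["image"],cv2.COLOR_RGB2HSV); lab=cv2.cvtColor(w["image"],cv2.COLOR_RGB2Lab)
P=proj(w,rect([603.4,-31.6,150,np.radians(82)],110,60)); print(P.round(1))
B=proj(w,rect([603.2,-31.7,93,np.radians(82)],130,60)); print("board",B.round(1)); 
x0,x1,y0,y1=250,390,70,260
m=(lab[...,2]>150).astype(np.uint8); m[:y0]=0;m[y1:]=0;m[:,:x0]=0;m[:,x1:]=0
for y in range(y0,y1,6): print(y,"".join("#" if m[y,x] else "." for x in range(x0,x1,2)))
E
```

```text
[[285.7 129.1]
 [289.1 254.1]
 [356.1 254.1]
 [359.6 129.2]]
board [[291.3 114.6]
 [294.2 240.4]
 [350.7 240.4]
 [353.6 114.6]]
70 ######################################################################
76 ......................................................................
82 ......................................................................
88 ......................................................................
94 ......................................................................
100 ......................................................................
106 ......................................................................
112 ......................................................................
118 ......................##############################..................
124 .........................##...######################..................
130 ....................#####.#############################...............
136 ...................#####################################..............
142 ...................####################################...............
14
[... 722 characters left out ...]
#########................
208 ....................##################################................
214 ....................##################################................
220 ....................##################################................
226 ....................##################################................
232 ....................##################################................
238 ....................##################################................
244 ....................##################################................
250 ....................##################################................
256 ......................................................................
```

The mask puts the cover on cols 288–359 and rows 129–253, against 286–359 and 129–254 expected, so it lies square on the pile. The earlier fit had caught the board's edge. Now the right key.

>>> drive_tool:
  increments:
    - [0.8,-0.3,0,0,0,0]
    - [1.8,-0.8,0,0,0,0]
    - [2.2,-0.9,0,0,0,0]
    - [2.2,-0.9,0,0,0,0]
    - [2.2,-0.9,0,0,0,0]
    - [2.2,-0.9,1,0,0,0]
    - [1.6,-0.8,2,0,0,0]
    - [1,-0.5,2.5,0,0,0]
    - [0.55,-0.2,2.5,0,0,0]
    - [0,0,2.5,0,0,0]
    - [0,0,2.5,0,0,0]
    - [0,0,1.8,0,0,0]
    - [0,0,1,0,0,0]
    - [0,0,0.3,0,0,0]
    - [0,0,0,0,0,0]
    - [0,0,0,0,0,0]
    - [0,0,0,0,0,0]

```text
time: 69.13
position: [451.6, -72.7, 104.5]
orientation: [0.001, 0.07, 0.998, -0.0]
wrist_force: [0.2, 0.1, 0.0]
gripper_width: 0.3
finger_force: 0.0
```

```bash
python3 - <<'E'
from h import *
plan([449.6,-71.8,59],172)
E
```

```text
at [451.6 -72.7 104.5] yaw 171.99 tilt 0.14 | turn rad -0.0002 shift cm [0.21  0.059 4.555] | t 69.1
```

>>> drive_tool:
  increments:
    - [0.12,0.05,0.8,0,0,0]
    - [0,0,1,0,0,0]
    - [0,0,1,0,0,0]
    - [0,0,0.5,0,0,0]
    - [0,0,0.2,0,0,0]
    - [0,0,0.2,0,0,0]
    - [0,0,0.2,0,0,0]
    - [0,0,0.2,0,0,0]
    - [0,0,0.1,0,0,0]
    - [0,0,0.1,0,0,0]
    - [0,0,0,0,0,0]
    - [0,0,0,0,0,0]

```text
time: 70.13
position: [449.5, -71.5, 61.2]
orientation: [-0.0, 0.069, 0.998, 0.0]
wrist_force: [-5.8, 1.9, 11.9]
gripper_width: 0.4
finger_force: 5.8
```

>>> drive_tool:
  increments:
    - [0,0,0.1,0,0,0]
    - [0,0,0,0,0,0]
    - [0,0,0,0,0,0]

```text
time: 70.38
position: [449.6, -71.6, 61.1]
orientation: [-0.0, 0.069, 0.998, 0.0]
wrist_force: [-9.2, 3.1, 19.5]
gripper_width: 0.4
finger_force: 9.6
```

The right key is down to its stop. I'll rise and back off towards the robot.

>>> drive_tool:
  increments:
    - [0,0,-0.3,0,0,0]
    - [0,0,-0.5,0,0,0]
    - [0,0,-1.5,0,0,0]
    - [0,0,-3,0,0,0]
    - [0,0,-3,0,0,0]
    - [0,0,-3,0,0,0]
    - [0,0,-3,0,0,0]
    - [0,0,-3,0,0,0]
    - [0,0,-1.5,0,0,0]
    - [0,0,-0.5,0,0,0]
    - [0,0,0,0,0,0]
    - [0,0,0,0,0,0]
    - [0,0,0,0,0,0]
    - [0,0,0,0,0,0]
    - [0,0,0,0,0,0]

```text
time: 71.63
position: [448.9, -71.3, 250.9]
orientation: [-0.001, 0.07, 0.998, 0.0]
wrist_force: [-0.1, 0.1, -0.3]
gripper_width: 0.3
finger_force: 0.0
```

```bash
python3 - <<'E'
from h import *
s=snap("scene","s16.png"); lab=cv2.cvtColor(s["image"],cv2.COLOR_RGB2Lab)
for z,L in((150,110),(93,130)): print(proj(s,rect([603.4,-31.6,z,np.radians(82)],L,60)).round(1).tolist())
for y in range(200,262,3): print(y,"".join("#" if lab[y,x,2]>150 else "." for x in range(285,375)))
print(robot.hand_in())
E
```

```text
[[348.3, 195.8], [310.9, 194.8], [310.5, 209.9], [349.0, 210.9]]
[[350.2, 208.9], [307.4, 207.8], [306.8, 222.8], [351.0, 224.0]]
200 ##########.................#######......................#######..............#############
203 ##########.................#######......................#######...............############
206 ##########................#####################################...............############
209 #########..............##.######################################..............############
212 #########..............##.....................................................############
215 #########..............##......................................................###########
218 ########...............##.......................................#..............###########
221 ########..............###.......................................#..............###########
224 ########.......................................................................###########
227 ########........................................................................##########
230 ########........
[... 376 characters left out ...]
......................................................................########
245 #########.........................................................................########
248 ########......................................................................############
251 ####..........................................................................############
254 ########......................................................................############
257 #########..####################...###...#..................................###############
260 #########..###############################################################################
the job is handed in; nothing more can be done
None
```

The job is handed in at about 72 s: the board is on the pan, all four plates are stacked square on it under the cover, and the left, middle and right keys were each pressed fully in order; the hand-in call gave no verdict.

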